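Load the transfer sled and crank it into the chamber lock

TASK

Take the jar off the loader's track and stand it upright in the dark steel tray, then crank the sled all the way out of the clear hood. Slide every cassette from the white bench stand upright and fully down into a slot of its own in the sled, and once all are in, crank the sled fully home into the hood. Move the sled only by its crank, never by pushing it, and leave everything else on the bench where it is.

Things in the scene. Friction and masses are not known exactly. Their poses are not given: they have to be found in the camera images.
- loader: Fixed loader: aluminium bed 132 (x) by 560 (y) by 6 mm; origin on the table under the middle of the sled's fully-out place. The sled slides along the loader's y; the clear hood covers local y 115 to 285, x -63 to 63 mm, 149 mm high, open to -y. A grey gearbox (70 mm square, top 50 mm above the table) with the crank stands at local y -190 mm.
- crank (a joint): Hand crank on a vertical axis, geared to the sled. Rad: 0 = sled fully out (stop), 12.57 (two full turns) = sled fully home in the hood (stop); grows counter-clockwise seen from above; one turn moves the sled 95 mm along the loader's +y. Stiff: turning takes about 5 N at the grip and it stays where it is left. Starts between 8 and 10.5.
- crank_axis (a point): Point on the crank's axis of turning, 100 mm above the table, level with crank_grip.
- crank_grip (a point): Centre of the gripping part of the crank's black upright paddle, 55 mm from the axis, 100 mm above the table. Paddle: 28 mm along its x axis (away from the crank's axis) by 14 mm along y (the motion), from 68 to 118 mm above the table; fixed to the crank arm, so it turns with the crank. The steel arm's top is 68 mm, the hub's 74 mm above the table.
- slot0 (a point): Middle of the floor of the sled's slot farthest from the hood, 13.5 mm above the table; moves with the sled, axes as the loader's. The three slots are 85 mm (x) by 15.5 mm (y) inside, 50 mm apart along y, with walls 45 mm high and 4 mm thick. The aluminium sled is 99 by 154 mm.
- slot1 (a point): The same for the middle slot.
- slot2 (a point): The same for the slot nearest the hood.
- stand: Fixed white bench stand with three slots (86 by 17 mm inside, 50 mm apart along its y, floor 8 mm above the table, wall tops 53 mm above the table) in which the cassettes stand; origin under its centre.
- jar: Amber glass jar with a steel cap, squat and thick-based, 62 mm diameter (cap 58 mm, from 45 mm up), 62 mm high, about 0.3 kg, standing on the loader's bed in the sled's way; origin at the centre of its underside, z up.
- tray: Fixed open dark steel tray, 150 mm (x) by 210 mm (y) outside, walls 4 mm thick and 24 mm high, floor 4 mm thick; origin under its centre.
- cassette0: Flat white culture cassette, 80 mm (x) by 12 mm (y) by 95 mm high, lower edge and corners bevelled (7 mm), about 0.14 kg; origin at the middle of its lower edge, z up when upright. Absent in some starts; two or three are present.
- cassette1: Another cassette, the same.
- cassette2: Another cassette, the same.
- dishes: Bystander: stack of clear culture dishes, 88 mm diameter, 36 mm high. Origin at the centre of its underside.
- bottle: Bystander: white bottle, 64 mm diameter, 130 mm high. Origin at the centre of its underside.
- timer: Bystander: grey timer, 50 by 75 by 22 mm. Origin at the centre of its underside.
- sled: The sled itself; origin at the centre of its underside, 7 mm below the slots' floors. Axes as the loader's.

How it is judged:
On the way, in this order (a step that is already met when the one before it is completed fails the run):
1. the jar stands released and upright in the tray (x of jar in the frame of tray between -0.05 and 0.05 m and y of jar in the frame of tray between -0.08 and 0.08 m and z of jar in the frame of tray below 0.012 m and angle between jar's own z axis and vertical below 0.15 rad and contact force between the fingers and jar below 0.1 N), for 0.2 s.
2. the sled is cranked fully out (crank within 0.35 rad of 0) (value of joint crank below 0.35 rad), for 0.2 s.
3. every cassette stands released and fully down in a slot of the sled, with the sled still out (((x of cassette0 in the frame of slot0 between -0.006 and 0.006 m and y of cassette0 in the frame of slot0 between -0.006 and 0.006 m and z of cassette0 in the frame of slot0 between -0.004 and 0.005 m) or (x of cassette0 in the frame of slot1 between -0.006 and 0.006 m and y of cassette0 in the frame of slot1 between -0.006 and 0.006 m and z of cassette0 in the frame of slot1 between -0.004 and 0.005 m) or (x of cassette0 in the frame of slot2 between -0.006 and 0.006 m and y of cassette0 in the frame of slot2 between -0.006 and 0.006 m and z of cassette0 in the frame of slot2 between -0.004 and 0.005 m)) and angle between each of cassette0, cassette1, cassette2's own z axis and vertical below 0.12 rad and contact force between the fingers and cassette0 below 0.1 N and ((x of cassette1 in the frame of slot0 between -0.006 and 0.006 m and y of cassette1 in the frame of slot0 between -0.006 and 0.006 m and z of cassette1 in the frame of slot0 between -0.004 and 0.005 m) or (x of cassette1 in the frame of slot1 between -0.006 and 0.006 m and y of cassette1 in the frame of slot1 between -0.006 and 0.006 m and z of cassette1 in the frame of slot1 between -0.004 and 0.005 m) or (x of cassette1 in the frame of slot2 between -0.006 and 0.006 m and y of cassette1 in the frame of slot2 between -0.006 and 0.006 m and z of cassette1 in the frame of slot2 between -0.004 and 0.005 m)) and contact force between the fingers and cassette1 below 0.1 N and ((x of cassette2 in the frame of slot0 between -0.006 and 0.006 m and y of cassette2 in the frame of slot0 between -0.006 and 0.006 m and z of cassette2 in the frame of slot0 between -0.004 and 0.005 m) or (x of cassette2 in the frame of slot1 between -0.006 and 0.006 m and y of cassette2 in the frame of slot1 between -0.006 and 0.006 m and z of cassette2 in the frame of slot1 between -0.004 and 0.005 m) or (x of cassette2 in the frame of slot2 between -0.006 and 0.006 m and y of cassette2 in the frame of slot2 between -0.006 and 0.006 m and z of cassette2 in the frame of slot2 between -0.004 and 0.005 m)) and contact force between the fingers and cassette2 below 0.1 N and value of joint crank below 0.35 rad), for 0.2 s.
4. the sled is cranked fully home (crank within 0.35 rad of 12.57) (value of joint crank above 12.2164 rad), for 0.2 s.
At the end, for the whole second after the job is handed in: The crank is within 0.35 rad of 12.57 and still; every cassette is in a slot of the sled, its foot within 6 mm of the slot's middle sideways and 5 mm of its floor, leaning less than 0.12 rad; the jar stands in the tray leaning less than 0.15 rad; all released and at rest (all of step 1 and value of joint crank above 12.2164 rad and ((x of cassette0 in the frame of slot0 between -0.006 and 0.006 m and y of cassette0 in the frame of slot0 between -0.006 and 0.006 m and z of cassette0 in the frame of slot0 between -0.004 and 0.005 m) or (x of cassette0 in the frame of slot1 between -0.006 and 0.006 m and y of cassette0 in the frame of slot1 between -0.006 and 0.006 m and z of cassette0 in the frame of slot1 between -0.004 and 0.005 m) or (x of cassette0 in the frame of slot2 between -0.006 and 0.006 m and y of cassette0 in the frame of slot2 between -0.006 and 0.006 m and z of cassette0 in the frame of slot2 between -0.004 and 0.005 m)) and angle between each of cassette0, cassette1, cassette2's own z axis and vertical below 0.12 rad and contact force between the fingers and cassette0 below 0.1 N and ((x of cassette1 in the frame of slot0 between -0.006 and 0.006 m and y of cassette1 in the frame of slot0 between -0.006 and 0.006 m and z of cassette1 in the frame of slot0 between -0.004 and 0.005 m) or (x of cassette1 in the frame of slot1 between -0.006 and 0.006 m and y of cassette1 in the frame of slot1 between -0.006 and 0.006 m and z of cassette1 in the frame of slot1 between -0.004 and 0.005 m) or (x of cassette1 in the frame of slot2 between -0.006 and 0.006 m and y of cassette1 in the frame of slot2 between -0.006 and 0.006 m and z of cassette1 in the frame of slot2 between -0.004 and 0.005 m)) and contact force between the fingers and cassette1 below 0.1 N and ((x of cassette2 in the frame of slot0 between -0.006 and 0.006 m and y of cassette2 in the frame of slot0 between -0.006 and 0.006 m and z of cassette2 in the frame of slot0 between -0.004 and 0.005 m) or (x of cassette2 in the frame of slot1 between -0.006 and 0.006 m and y of cassette2 in the frame of slot1 between -0.006 and 0.006 m and z of cassette2 in the frame of slot1 between -0.004 and 0.005 m) or (x of cassette2 in the frame of slot2 between -0.006 and 0.006 m and y of cassette2 in the frame of slot2 between -0.006 and 0.006 m and z of cassette2 in the frame of slot2 between -0.004 and 0.005 m)) and contact force between the fingers and cassette2 below 0.1 N and linear speed of each of jar, cassette0, cassette1, cassette2 below 0.02 m/s and velocity of joint crank between -0.1 and 0.1 rad/s); the robot touches nothing.
It fails at once if the sled is pushed directly by the robot with more than 12 N (contact force between any of the fingers, the arm and sled above 12 N).
It fails at once if a bystander (dish stack, white bottle or timer) is moved more than 30 mm (distance of any of dishes, bottle, timer from where it was at the start of the episode above 0.03 m).
Of cassette0, cassette1, cassette2 only 2 to 3 are there at a start; the rules pass over those that are not, and their reading is None.
At some moment in a run one of jar may be knocked a few centimetres aside while the robot is not near it.
It also fails if it takes over 210 s, if anything falls off the work surface, if the arm or the gripper's body presses on something with over 40 N, if the wrist force passes 120 N, or if a joint passes its speed limit or range.

ROBOT

A 7-joint arm with a two-finger parallel gripper is mounted at the origin on the work surface. World frame = base frame: x ahead of the robot, y to its left, z up, the work surface at z = 0. Lengths are in m, angles in rad, forces in N, time in s.
With the tool pointing down it reaches from about 0.4 to 0.75 m from the base axis. Payload 19.5 kg.
Tool frame: the origin (TCP) lies on the centre line of the jaws, within the pads' length; the fingertips stand 25 mm ahead of it and the grasp point (between the pads) lies 6 mm ahead of it; z points along the fingers, y is the line along which they close (so a half turn about z gives the same grasp; the last joint's range is limited). The gripper opens to 85 mm and grips with 20 to 120 N. Pads are 22 mm wide; open, the fingers measure 114 mm over their backs; the gripper's body (76 mm by 85 mm) begins 54 mm behind the grasp point. The pads swing forward as they close: fully open they stand 13 mm farther back than shut.
Start: joints at [1.281, 0.707, -0.028, 1.485, 0.022, 0.951, -0.075], TCP at [0.141, -0.557, 0.256] pointing down, gripper open.
Joint ranges: [-2.71, 2.71], [-0.32, 2.16], [-1.57, 1.52], [0, 2.45], [-1.46, 4.6], [0, 2.02], [-2.83, 2.83]. Speed limits (rad/s): [1.89, 1.89, 2.57, 2.57, 3.01, 3.01, 3.01].

INTERFACE

Orientations are given as [roll, pitch, yaw] about the fixed x, y, z axes, in that order (R = Rz(yaw) Ry(pitch) Rx(roll)).
In Python, from station import get_state, get_image, camera_params, finish_job, look_for, landmark_of gives the robot as it stands. The module is installed in compiled form; this text tells all that it offers.
- The arm moves only by the tool move_arm, never from a script. Its argument "targets" is a list of rows, each a list of 6 numbers: the shift along the tool's x, y, z in units of 12 cm (1.0 is 12 cm), then the turn, a rotation vector about the tool's x, y, z in units of 45 degrees (1.0 is 45 degrees). In form: [[tx, ty, tz, wx, wy, wz], ...]. A call has exactly 8 rows; each row is the pose to reach, as a shift and turn from the pose commanded when the call began, along the tool's axes at that moment; what a row does not reach only later rows make up. A row lasts 1/8 s, in which the tool goes at most 62.5 mm and 10.7 degrees, less where a joint would pass 70% of its speed; a pose out of reach is approached as far as the arm can. A call with a number of a shift or a turn outside -1 to 1 is refused whole. A call with a gripper value outside its range is refused whole. "fingers" is the opening, from 0 (shut) to 1 (fully open), set as the call begins (left out, the last holds). The fingers move at their own pace and stop on an object; the grip force is fixed at half the most. Time passes only in rows, so rows that repeat a pose let the fingers close, or fill a call up. It gives the time, the measured TCP pose, the force, the opening and the grip force at its end, in the units of the state.
- get_state(): the state, without advancing time (a new reading comes with each control period).
- get_image(name): name is "side" or "top"; returns the picture (420x560x3 uint8, red, green, blue); there is no depth.
- camera_params(name): a dict with "intrinsics" (3x3 intrinsics, pixels), "rvec" (rotation vector, rad) and "tvec" (3), from world to camera coordinates, as OpenCV has them. Camera axes: x right, y down, z forward; pixel columns grow to the right and rows downward; lengths in m; the calibration is good to about 2 mm. A picture is of the moment at which its call begins. camera_params takes no time and is no camera call.
- finish_job(): hands the job in; it is judged then, once.
Trained networks look in the newest picture that a camera, given by its name, has taken for a name from the list of things; names that differ only in an ending like _2 or _b are one class to them, and where a whole thing is asked for, a point or a joint stands for the part that bears it (a point fixed in the world has none). Each returns a list of dicts, best first, with "p" (0 to 1); they miss things now and then, are a little off and sometimes report something else, mostly with a low value. They report only what shows in the picture. A call takes as long as a camera call.
- look_for(thing, camera): "at" ([x, y, z] in m, in the coordinates of the camera as it stood for that picture, good to about 4 mm: the middle of the surface that is visible of it).
- landmark_of(thing, camera): "at" ([x, y, z] in m, in the coordinates of the camera as it stood for that picture, good to about 4 mm: a listed point, or the origin of a listed thing).
The state is a dict: "time_s": time; "joint_pos": joint angles; "joint_vel": joint speeds; "joint_efforts": joint torques, N m; "tcp_pos": TCP position; "tcp_rot": TCP orientation; "ft_force": force on the tool from outside, world axes, zero at the start; "wrist_torque": the same for the moment, N m; "grip_width": finger opening in m; "grip_force": force on a finger pad.
Only numpy, scipy, OpenCV 4.12 (cv2) and the standard library are available. Lean on these libraries where they do the work, as an engineer would, in place of code of your own. Each camera call takes 0.05 s, during which the arm holds its last target. There are 200 camera calls.

## Working session

There is one attempt and no reset: what is moved stays moved. The work goes in short steps, Python scripts to look and compute and a tool call to move; the robot and the scene stay as the last step left them, time stands still between calls to the robot, and variables do not carry over. Pictures are saved under pics/ and viewed, at most 14 in all, crops included, and the job is handed in when it is done.

Besides the shell and the picture viewer there is one more tool, called after "Emit:" as name(argument=value, ...), one argument or row to a line, values as JSON. move_arm: Moves the arm, as the interface text tells. Shifts and turns lie within -1 to 1; 1 stands for 12 cm of shift or 45 degrees of turn. Its arguments: {"type":"object","properties":{"targets":{"type":"array","items":{"type":"array","items":{"type":"number"}}},"fingers":{"type":"number"}},"required":["targets"]}

```bash
mkdir -p pics
cat > h.py <<'E'
import numpy as np,cv2
from scipy.spatial.transform import Rotation as R
from station import *
def cam(n):
    p=camera_params(n); M=R.from_rotvec(np.ravel(p['rvec'])).as_matrix(); return np.array(p['intrinsics']),M,np.ravel(p['tvec'])
def w(n,at):
    K,M,t=cam(n); return M.T@(np.array(at)-t)
def pix(n,P):
    K,M,t=cam(n); q=K@(M@np.array(P)+t); return q[:2]/q[2]
def ray(n,u,v,z):
    K,M,t=cam(n); d=M.T@np.linalg.inv(K)@[u,v,1]; c=-M.T@t; return c+d*(z-c[2])/d[2]
def save(n,f):
    im=get_image(n); cv2.imwrite('pics/'+f,im[:,:,::-1]); return im
def lm(t,n,k=3,f=landmark_of):
    return [(np.round(w(n,d['at']),4).tolist(),round(d['p'],2)) for d in f(t,n)[:k]]
def go(goal,yaw=None,s=None):
    "shift/turn in tool units from the current pose to goal"
    s=s or get_state(); T=R.from_euler('xyz',s['tcp_rot'])
    d=T.inv().apply(np.array(goal)-s['tcp_pos'])/.12
    e=s['tcp_rot']
    out=[np.round(d,3).tolist()]
    if yaw is not None:
        out.append(np.round((T.inv()*R.from_euler('xyz',[np.pi,0,yaw])).as_rotvec()/(np.pi/4),3).tolist())
    return out
E
python3 - <<'E'
from h import *
s=get_state(); print(s)
for n in('side','top'):
    save(n,n+'0.png'); K,M,t=cam(n); print(n,-M.T@t,K[0,0])
    for t in ['loader','crank_axis','crank_grip','slot0','slot1','slot2','stand','jar','tray','cassette0','dishes','bottle','timer']:
        print(t,lm(t,n,3 if t!='cassette0' else 5))
E
```

```text
{'time_s': 0.0, 'joint_pos': array([ 1.28126969,  0.70708105, -0.02760498,  1.4849808 ,  0.02204379,
        0.95087963, -0.07548131]), 'joint_vel': array([ 0.00041333,  0.00125463, -0.00145857, -0.00028266,  0.00219308,
       -0.00090673,  0.00126664]), 'joint_efforts': array([-2.48985334e-04, -8.83231902e+01,  1.23438511e+00, -2.36166769e+01,
        1.68642460e-02,  6.51322291e-03, -1.89324362e-05]), 'tcp_pos': array([ 0.1409769 , -0.55722079,  0.25584446]), 'tcp_rot': array([-3.14054979e+00,  7.56391876e-05,  2.47861465e-01]), 'ft_force': array([ 0.39641625, -0.21087145, -0.54365091]), 'wrist_torque': array([-0.0451567 , -0.0182463 ,  0.01354357]), 'grip_force': 0.0, 'grip_width': 0.0853985703514358}
side [0.1487174  0.64557639 0.74644752] 387.580890434506
loader [([0.6163, 0.0546, -0.0013], 0.6), ([0.4367, -0.0248, -0.0006], 0.54)]
crank_axis [([0.6067, -0.1354, 0.1013], 0.85)]
crank_grip [([0.6445, -0.1005, 0.1019], 0.55)]
slot0 [([0.6177, 0.1446, 0.0171], 0.61)]
slot1 [([0.6177, 0.1446, 0.0171], 0.61)]
slot2 [([0.6177, 0.1446, 0.0171], 0.61)]
stand [([0.4178, -0.2893, -0.0013
[... 473 characters left out ...]
, 0.74)]
crank_grip [([0.649, -0.0982, 0.0957], 0.61)]
slot0 [([0.6187, 0.1446, 0.0151], 0.96), ([0.62, 0.196, 0.0111], 0.72), ([0.6195, 0.1909, 0.0062], 0.44)]
slot1 [([0.6187, 0.1446, 0.0151], 0.96), ([0.62, 0.196, 0.0111], 0.72), ([0.6195, 0.1909, 0.0062], 0.44)]
slot2 [([0.6187, 0.1446, 0.0151], 0.96), ([0.62, 0.196, 0.0111], 0.72), ([0.6195, 0.1909, 0.0062], 0.44)]
stand [([0.4195, -0.2867, 0.0013], 0.73), ([0.3941, 0.1871, -0.001], 0.22)]
jar [([0.6193, 0.0113, 0.0072], 0.61)]
tray [([0.3969, 0.1856, -0.0016], 0.8), ([0.4208, -0.2846, 0.0028], 0.41)]
cassette0 [([0.4044, -0.3358, 0.01], 0.76)]
dishes [([0.4362, -0.0187, 0.0022], 0.9)]
bottle [([0.5448, -0.4335, 0.0022], 0.98)]
timer []
```

View pics/side0.png

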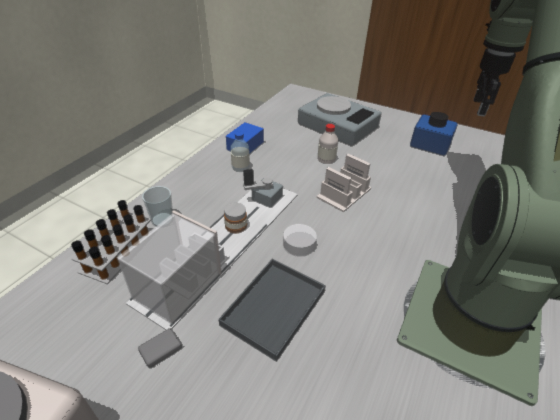

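View pics/top0.png

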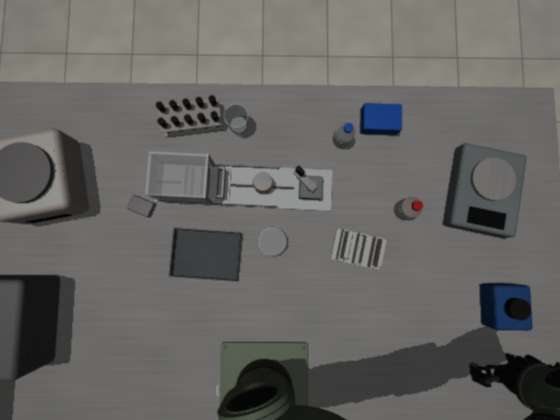

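The side picture shows two cassettes in the stand's outer slots (about (338,185) and (357,168)). The jar is on the track at (235,218), the tray at (273,307) and the crank at (265,190). The top picture agrees with this, and the networks' positions match the given sizes. I'll go for the jar first.

Emit:
move_arm(
  targets=[
    [0.1, -0.07, 0, 0, 0, 0.05],
    [0.2, -0.15, 0, 0, 0, 0.1],
    [0.3, -0.22, 0, 0, 0, 0.15],
    [0.4, -0.3, 0, 0, 0, 0.2],
    [0.5, -0.37, 0, 0, 0, 0.25],
    [0.6, -0.45, 0, 0, 0, 0.3],
    [0.7, -0.52, 0, 0, 0, 0.35],
    [0.8, -0.6, 0, 0, 0, 0.38],
  ],
  fingers=1,
)

```text
time_s: 2.4
tcp_pos: [0.2168, -0.4637, 0.2563]
tcp_rot: [3.142, -0.0, -0.052]
ft_force: [0.0, 0.5, -1.1]
grip_width: 0.0853
grip_force: 0.0
```

Emit:
move_arm(
  targets=[
    [0.1, -0.12, 0, 0, 0, 0],
    [0.2, -0.25, 0, 0, 0, 0],
    [0.3, -0.37, 0, 0, 0, 0],
    [0.4, -0.5, 0, 0, 0, 0],
    [0.5, -0.62, 0, 0, 0, 0],
    [0.6, -0.75, 0, 0, 0, 0],
    [0.7, -0.87, 0, 0, 0, 0],
    [0.79, -1, 0, 0, 0, 0],
  ],
)

```text
time_s: 3.4
tcp_pos: [0.3179, -0.3482, 0.2563]
tcp_rot: [-3.142, -0.0, -0.05]
ft_force: [0.9, -0.1, -0.0]
grip_width: 0.0852
grip_force: 0.0
```

Emit:
move_arm(
  targets=[
    [0.1, -0.12, 0, 0, 0, 0],
    [0.2, -0.25, 0, 0, 0, 0],
    [0.3, -0.37, 0, 0, 0, 0],
    [0.4, -0.5, 0, 0, 0, 0],
    [0.5, -0.62, 0, 0, 0, 0],
    [0.6, -0.75, 0, 0, 0, 0],
    [0.7, -0.87, 0, 0, 0, 0],
    [0.79, -1, 0, 0, 0, 0],
  ],
)

```text
time_s: 4.4
tcp_pos: [0.4185, -0.233, 0.2563]
tcp_rot: [-3.141, -0.0, -0.05]
ft_force: [-0.9, -0.7, -0.5]
grip_width: 0.0855
grip_force: 0.0
```

Emit:
move_arm(
  targets=[
    [0.1, -0.12, 0, 0, 0, 0],
    [0.2, -0.25, 0, 0, 0, 0],
    [0.3, -0.37, 0, 0, 0, 0],
    [0.4, -0.5, 0, 0, 0, 0],
    [0.5, -0.62, 0, 0, 0, 0],
    [0.6, -0.75, 0, 0, 0, 0],
    [0.7, -0.87, 0, 0, 0, 0],
    [0.79, -1, 0, 0, 0, 0],
  ],
)

```text
time_s: 5.4
tcp_pos: [0.5195, -0.1181, 0.2563]
tcp_rot: [-3.142, 0.0, -0.051]
ft_force: [-0.5, 0.0, 0.6]
grip_width: 0.0854
grip_force: 0.0
```

Emit:
move_arm(
  targets=[
    [0.1, -0.12, 0, 0, 0, 0],
    [0.2, -0.25, 0, 0, 0, 0],
    [0.3, -0.37, 0, 0, 0, 0],
    [0.4, -0.5, 0, 0, 0, 0],
    [0.5, -0.62, 0, 0, 0, 0],
    [0.6, -0.75, 0, 0, 0, 0],
    [0.7, -0.87, 0, 0, 0, 0],
    [0.79, -1, 0, 0, 0, 0],
  ],
)

```text
time_s: 6.4
tcp_pos: [0.6202, -0.0029, 0.2562]
tcp_rot: [-3.142, 0.0, -0.051]
ft_force: [-0.3, -0.7, -0.1]
grip_width: 0.0854
grip_force: 0.0
```

Run:
```python
from h import *
s=get_state(); print(s['tcp_pos'],s['tcp_rot'],s['joint_pos'])
save('side','a.png');print(lm('jar','side'),lm('jar','side',3,look_for));save('top','b.png');print(lm('jar','top'))
print(go([.6205,.009,.10],-.05,s))
```

```text
[ 0.6201615  -0.00285595  0.25622507] [-3.14155982e+00  1.14465835e-04 -5.07765144e-02] [-0.13231015  0.79045724  0.19088785  1.3067289  -0.15533145  1.05887466
 -1.54218959]
[([0.6226, 0.0072, 0.0012], 0.56), ([0.6163, 0.0548, -0.0007], 0.55)] [([0.4252, -0.0052, 0.0322], 0.46)]
[]
[[-0.002, -0.099, 1.302], [-0.0, 0.0, -0.001]]
```

Emit:
move_arm(
  targets=[
    [0, -0.03, 0.1, 0, 0, 0],
    [0, -0.06, 0.25, 0, 0, 0],
    [0, -0.1, 0.4, 0, 0, 0],
    [0, -0.1, 0.52, 0, 0, 0],
    [0, -0.1, 0.65, 0, 0, 0],
    [0, -0.1, 0.78, 0, 0, 0],
    [0, -0.1, 0.9, 0, 0, 0],
    [0, -0.1, 1.0, 0, 0, 0],
  ],
)

```text
time_s: 7.65
tcp_pos: [0.62, 0.0081, 0.1354]
tcp_rot: [-3.142, 0.0, -0.051]
ft_force: [0.2, -0.6, -0.2]
grip_width: 0.0854
grip_force: 0.0
```

Emit:
move_arm(
  targets=[
    [0, 0, 0.1, 0, 0, 0],
    [0, 0, 0.2, 0, 0, 0],
    [0, 0, 0.3, 0, 0, 0],
    [0, 0, 0.4, 0, 0, 0],
    [0, 0, 0.5, 0, 0, 0],
    [0, 0, 0.6, 0, 0, 0],
    [0, 0, 0.7, 0, 0, 0],
    [0, 0, 0.76, 0, 0, 0],
  ],
)

```text
time_s: 8.65
tcp_pos: [0.6199, 0.0081, 0.0443]
tcp_rot: [-3.142, 0.001, -0.051]
ft_force: [-0.3, -0.2, 0.5]
grip_width: 0.0857
grip_force: 0.0
```

Emit:
move_arm(
  targets=[
    [0, 0, 0, 0, 0, 0],
    [0, 0, 0, 0, 0, 0],
    [0, 0, 0, 0, 0, 0],
    [0, 0, 0, 0, 0, 0],
    [0, 0, 0, 0, 0, 0],
    [0, 0, 0, 0, 0, 0],
    [0, 0, 0, 0, 0, 0],
    [0, 0, 0, 0, 0, 0],
  ],
  fingers=0,
)

```text
time_s: 9.65
tcp_pos: [0.6203, 0.0081, 0.0456]
tcp_rot: [-3.141, -0.001, -0.051]
ft_force: [-1.6, 0.2, 5.9]
grip_width: 0.0605
grip_force: 65.9
```

Emit:
move_arm(
  targets=[
    [0, 0, -0.1, 0, 0, 0],
    [0, 0, -0.2, 0, 0, 0],
    [0, 0, -0.3, 0, 0, 0],
    [0, 0, -0.4, 0, 0, 0],
    [0, 0, -0.5, 0, 0, 0],
    [0, 0, -0.6, 0, 0, 0],
    [0, 0, -0.7, 0, 0, 0],
    [0, 0, -0.7, 0, 0, 0],
  ],
)

```text
time_s: 10.65
tcp_pos: [0.6204, 0.0081, 0.13]
tcp_rot: [-3.141, -0.001, -0.051]
ft_force: [0.4, -0.1, -3.8]
grip_width: 0.0605
grip_force: 65.9
```

Emit:
move_arm(
  targets=[
    [-0.1, -0.07, 0, 0, 0, 0],
    [-0.22, -0.15, 0, 0, 0, 0],
    [-0.34, -0.24, 0, 0, 0, 0],
    [-0.46, -0.33, 0, 0, 0, 0],
    [-0.6, -0.43, 0, 0, 0, 0],
    [-0.74, -0.52, 0, 0, 0, 0],
    [-0.86, -0.61, 0, 0, 0, 0],
    [-0.97, -0.69, 0, 0, 0, 0],
  ],
)

```text
time_s: 11.65
tcp_pos: [0.5074, 0.0971, 0.1288]
tcp_rot: [-3.142, 0.0, -0.051]
ft_force: [0.5, 0.3, -3.7]
grip_width: 0.0607
grip_force: 65.9
```

Emit:
move_arm(
  targets=[
    [-0.12, -0.08, 0, 0, 0, 0],
    [-0.25, -0.18, 0, 0, 0, 0],
    [-0.4, -0.28, 0, 0, 0, 0],
    [-0.55, -0.39, 0, 0, 0, 0],
    [-0.7, -0.5, 0, 0, 0, 0],
    [-0.82, -0.59, 0, 0, 0, 0],
    [-0.9, -0.65, 0, 0, 0, 0],
    [-0.96, -0.69, 0, 0, 0, 0],
  ],
)

```text
time_s: 12.65
tcp_pos: [0.3969, 0.1855, 0.1291]
tcp_rot: [-3.142, -0.0, -0.051]
ft_force: [0.1, -0.4, -3.6]
grip_width: 0.0606
grip_force: 65.9
```

Emit:
move_arm(
  targets=[
    [0, 0, 0.1, 0, 0, 0],
    [0, 0, 0.2, 0, 0, 0],
    [0, 0, 0.3, 0, 0, 0],
    [0, 0, 0.4, 0, 0, 0],
    [0, 0, 0.5, 0, 0, 0],
    [0, 0, 0.6, 0, 0, 0],
    [0, 0, 0.66, 0, 0, 0],
    [0, 0, 0.7, 0, 0, 0],
  ],
)

```text
time_s: 13.65
tcp_pos: [0.3971, 0.1852, 0.0447]
tcp_rot: [-3.142, 0.0, -0.051]
ft_force: [0.0, -0.4, -3.6]
grip_width: 0.0604
grip_force: 65.9
```

Run:
```python
from h import *
s=get_state(); print(s['tcp_pos'],s['tcp_rot'],s['joint_pos'],s['ft_force'])
save('side','c.png');print(lm('jar','side'),lm('tray','side'))
```

```text
[0.39712472 0.18522282 0.04473802] [-3.14155811e+00  1.70453328e-04 -5.07035713e-02] [-0.52257283  0.94540334  0.02391983  2.14530145 -0.36461073  0.05474193
 -1.76595388] [ 0.02523839 -0.44469928 -3.62801518]
[([0.3989, 0.1832, 0.0022], 0.94)] [([0.3971, 0.1826, -0.0031], 0.72)]
```

View pics/c.png

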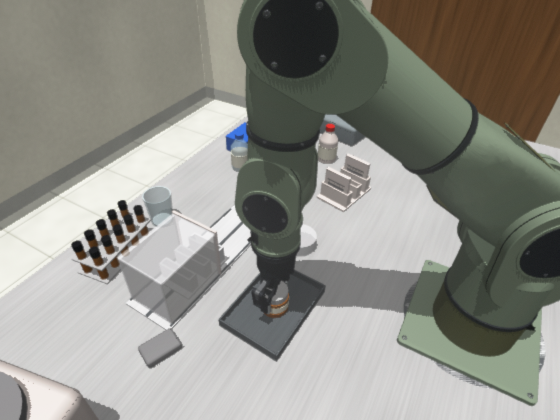

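The jar hangs just over the middle of the tray, at about (275,300). I'll lower it 2 mm, release it and lift away.

Emit:
move_arm(
  targets=[
    [0, 0, 0.01, 0, 0, 0],
    [0, 0, 0.02, 0, 0, 0],
    [0, 0, 0.02, 0, 0, 0],
    [0, 0, 0.02, 0, 0, 0],
    [0, 0, 0.02, 0, 0, 0],
    [0, 0, 0.02, 0, 0, 0],
    [0, 0, 0.02, 0, 0, 0],
    [0, 0, 0.02, 0, 0, 0],
  ],
)

```text
time_s: 14.8
tcp_pos: [0.3973, 0.1853, 0.0435]
tcp_rot: [-3.141, -0.001, -0.051]
ft_force: [-2.6, -0.9, 20.3]
grip_width: 0.0603
grip_force: 68.4
```

Emit:
move_arm(
  targets=[
    [0, 0, 0, 0, 0, 0],
    [0, 0, 0, 0, 0, 0],
    [0, 0, 0, 0, 0, 0],
    [0, 0, 0, 0, 0, 0],
    [0, 0, 0, 0, 0, 0],
    [0, 0, 0, 0, 0, 0],
    [0, 0, 0, 0, 0, 0],
    [0, 0, 0, 0, 0, 0],
  ],
  fingers=1,
)

```text
time_s: 15.8
tcp_pos: [0.3971, 0.1852, 0.0427]
tcp_rot: [-3.141, 0.0, -0.051]
ft_force: [0.1, 0.7, 0.7]
grip_width: 0.0856
grip_force: 0.0
```

Emit:
move_arm(
  targets=[
    [0, 0, -0.1, 0, 0, 0],
    [0, 0, -0.25, 0, 0, 0],
    [0, 0, -0.4, 0, 0, 0],
    [0, 0, -0.55, 0, 0, 0],
    [0, 0, -0.7, 0, 0, 0],
    [0, 0, -0.8, 0, 0, 0],
    [0, 0, -0.9, 0, 0, 0],
    [0, 0, -1.0, 0, 0, 0],
  ],
)

```text
time_s: 16.8
tcp_pos: [0.3971, 0.1852, 0.1634]
tcp_rot: [3.142, 0.0, -0.051]
ft_force: [0.0, -0.7, -0.3]
grip_width: 0.0855
grip_force: 0.0
```

Run:
```python
from h import *
s=get_state(); print(s['tcp_pos'],s['tcp_rot'])
for n in('side','top'):
    save(n,n+'d.png')
    for t in ['crank_axis','crank_grip','jar','slot0','loader','stand','cassette0']: print(n,t,lm(t,n))
```

```text
[0.39708006 0.18516401 0.16339235] [ 3.14156539e+00  2.52706007e-04 -5.07347969e-02]
side crank_axis []
side crank_grip [([0.6427, -0.1003, 0.1021], 0.6), ([0.3924, 0.1827, -0.0027], 0.37)]
side jar [([0.3972, 0.1834, 0.0038], 0.74)]
side slot0 [([0.4303, -0.2418, 0.0043], 0.5), ([0.6154, 0.1402, 0.0154], 0.45), ([0.5418, -0.4354, 0.0], 0.45)]
side loader [([0.6164, 0.0543, -0.0029], 0.64)]
side stand [([0.4189, -0.2892, -0.0041], 0.78)]
side cassette0 [([0.4308, -0.2444, 0.0062], 0.63), ([0.4077, -0.3391, 0.0122], 0.57)]
top crank_axis [([0.604, -0.1348, 0.099], 0.72)]
top crank_grip [([0.6478, -0.1001, 0.1015], 0.67)]
top jar [([0.3973, 0.1892, 0.0046], 0.48)]
top slot0 [([0.6172, 0.1463, 0.0145], 0.93), ([0.6231, 0.1958, 0.0153], 0.8)]
top loader [([0.611, 0.0536, 0.0006], 0.75)]
top stand [([0.4178, -0.2864, -0.0015], 0.91), ([0.4019, -0.3325, 0.0082], 0.64)]
top cassette0 [([0.4046, -0.3357, 0.0122], 0.83), ([0.4275, -0.2391, 0.0053], 0.51)]
```

Emit:
move_arm(
  targets=[
    [0.06, 0.07, 0, 0, 0, 0],
    [0.13, 0.15, 0, 0, 0, 0],
    [0.22, 0.24, 0, 0, 0, 0],
    [0.31, 0.34, 0, 0, 0, 0],
    [0.4, 0.43, 0, 0, 0, 0],
    [0.48, 0.52, 0, 0, 0, 0],
    [0.56, 0.61, 0, 0, 0, 0],
    [0.64, 0.7, 0, 0, 0, 0],
  ],
  fingers=0,
)

```text
time_s: 18.6
tcp_pos: [0.4702, 0.0967, 0.1627]
tcp_rot: [-3.142, 0.0, -0.051]
ft_force: [0.4, 0.2, 0.0]
grip_width: -0.0001
grip_force: 0.0
```

Emit:
move_arm(
  targets=[
    [0.08, 0.09, 0, 0, 0, 0],
    [0.16, 0.18, 0, 0, 0, 0],
    [0.24, 0.26, 0, 0, 0, 0],
    [0.32, 0.35, 0, 0, 0, 0],
    [0.4, 0.44, 0, 0, 0, 0],
    [0.48, 0.53, 0, 0, 0, 0],
    [0.56, 0.61, 0, 0, 0, 0],
    [0.64, 0.7, 0, 0, 0, 0],
  ],
)

```text
time_s: 19.6
tcp_pos: [0.5426, 0.009, 0.1627]
tcp_rot: [-3.141, 0.0, -0.051]
ft_force: [0.9, 0.7, 0.4]
grip_width: -0.0
grip_force: 0.0
```

Emit:
move_arm(
  targets=[
    [0.08, 0.09, 0, 0, 0, 0],
    [0.16, 0.18, 0, 0, 0, 0],
    [0.24, 0.26, 0, 0, 0, 0],
    [0.32, 0.35, 0, 0, 0, 0],
    [0.4, 0.44, 0, 0, 0, 0],
    [0.48, 0.53, 0, 0, 0, 0],
    [0.57, 0.62, 0, 0, 0, 0],
    [0.65, 0.7, 0, 0, 0, 0],
  ],
)

```text
time_s: 20.6
tcp_pos: [0.6162, -0.079, 0.1627]
tcp_rot: [-3.142, 0.0, -0.051]
ft_force: [0.8, -0.3, 0.1]
grip_width: 0.0001
grip_force: 0.0
```

Emit:
move_arm(
  targets=[
    [0, 0, 0.06, 0, 0, 0],
    [0, 0, 0.12, 0, 0, 0],
    [0, 0, 0.18, 0, 0, 0],
    [0, 0, 0.25, 0, 0, 0],
    [0, 0, 0.32, 0, 0, 0],
    [0, 0, 0.38, 0, 0, 0],
    [0, 0, 0.44, 0, 0, 0],
    [0, 0, 0.47, 0, 0, 0],
  ],
)

```text
time_s: 21.6
tcp_pos: [0.6156, -0.0781, 0.1058]
tcp_rot: [-3.141, 0.0, -0.051]
ft_force: [-0.0, -0.5, 0.0]
grip_width: -0.0001
grip_force: 0.0
```

```bash
cat > orb.py <<'E'
from h import *
import sys
a0=float(sys.argv[1]); st=float(sys.argv[2]); n=int(sys.argv[3]); r=float(sys.argv[4]) if len(sys.argv)>4 else .058
T=R.from_euler('xyz',[np.pi,0,-.051]); ax=np.array([.606,-.135,0])
for k in range(n):
    c=lambda a: r*np.array([np.cos(a),np.sin(a),0])
    print([ (np.round(T.inv().apply(c(a0+st*(i+1))-c(a0))/.12,2)+0.).tolist()+[0,0,0] for i in range(8)]); a0+=8*st
E
python3 - <<'E'
from h import *
s=get_state(); d=s['tcp_pos']-[.606,-.135,0]; print(s['tcp_pos'],s['tcp_rot'],s['joint_pos'],np.hypot(d[0],d[1]),np.arctan2(d[1],d[0]))
E
python3 orb.py 1.4 -.2 6
python3 - <<'E'
from h import *
save('side','e.png')
E
```

```text
[ 0.61560401 -0.07812882  0.10581537] [-3.14142946e+00  3.49045951e-04 -5.06432244e-02] [ 0.01020367  0.97500989  0.13983751  1.45831044 -0.17591485  0.72089828
 -1.39962702] 0.05767640827733432 1.4035015932844292
[[0.09, 0.02, 0.0, 0, 0, 0], [0.18, 0.06, 0.0, 0, 0, 0], [0.26, 0.12, 0.0, 0, 0, 0], [0.33, 0.19, 0.0, 0, 0, 0], [0.38, 0.27, 0.0, 0, 0, 0], [0.41, 0.36, 0.0, 0, 0, 0], [0.42, 0.46, 0.0, 0, 0, 0], [0.42, 0.55, 0.0, 0, 0, 0]]
[[-0.02, 0.09, 0.0, 0, 0, 0], [-0.07, 0.18, 0.0, 0, 0, 0], [-0.12, 0.26, 0.0, 0, 0, 0], [-0.2, 0.32, 0.0, 0, 0, 0], [-0.28, 0.37, 0.0, 0, 0, 0], [-0.37, 0.4, 0.0, 0, 0, 0], [-0.47, 0.41, 0.0, 0, 0, 0], [-0.56, 0.4, 0.0, 0, 0, 0]]
[[-0.09, -0.03, 0.0, 0, 0, 0], [-0.18, -0.07, 0.0, 0, 0, 0], [-0.25, -0.13, 0.0, 0, 0, 0], [-0.32, -0.21, 0.0, 0, 0, 0], [-0.36, -0.29, 0.0, 0, 0, 0], [-0.39, -0.38, 0.0, 0, 0, 0], [-0.4, -0.48, 0.0, 0, 0, 0], [-0.39, -0.58, 0.0, 0, 0, 0]]
[[0.03, -0.09, 0.0, 0, 0, 0], [0.08, -0.18, 0.0, 0, 0, 0], [0.14, -0.25, 0.0, 0, 0, 0], [0.21, -0.31, 0.0, 0, 0, 0], [0.3, -0.35, 0.0, 0, 0, 0], [0.39, -0.38, 0.0, 0, 0, 0], [0.49, -0.38, 0.0, 0, 0, 0], [0.59, -0.37, 0.0, 0, 0, 0]]
[[0.09, 0.03, 0.0, 0, 0, 0], [0.17, 0.08, 0.0, 0, 0, 0], [0.25, 0.15, 0.0, 0, 0, 0], [0.3, 0.22, 0.0, 0, 0, 0], [0.34, 0.31, 0.0, 0, 0, 0], [0.37, 0.41, 0.0, 0, 0, 0], [0.37, 0.5, 0.0, 0, 0, 0], [0.35, 0.6, 0.0, 0, 0, 0]]
[[-0.03, 0.09, 0.0, 0, 0, 0], [-0.09, 0.17, 0.0, 0, 0, 0], [-0.15, 0.24, 0.0, 0, 0, 0], [-0.23, 0.3, 0.0, 0, 0, 0], [-0.32, 0.33, 0.0, 0, 0, 0], [-0.42, 0.35, 0.0, 0, 0, 0], [-0.51, 0.35, 0.0, 0, 0, 0], [-0.61, 0.34, 0.0, 0, 0, 0]]
```

View pics/e.png

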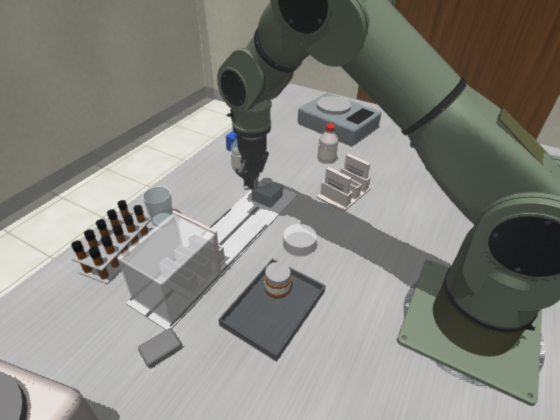

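The jar stands in the tray at (278,280), and the closed fingers are behind the paddle at about (250,185). I'll start cranking clockwise.

Emit:
move_arm(
  targets=[
    [0.09, 0.02, 0, 0, 0, 0],
    [0.18, 0.06, 0, 0, 0, 0],
    [0.26, 0.12, 0, 0, 0, 0],
    [0.33, 0.19, 0, 0, 0, 0],
    [0.38, 0.27, 0, 0, 0, 0],
    [0.41, 0.36, 0, 0, 0, 0],
    [0.42, 0.46, 0, 0, 0, 0],
    [0.42, 0.55, 0, 0, 0, 0],
  ],
)

```text
time_s: 22.65
tcp_pos: [0.6627, -0.1461, 0.1063]
tcp_rot: [-3.14, 0.0, -0.05]
ft_force: [-0.2, 5.8, -0.2]
grip_width: -0.0001
grip_force: 2.4
```

Run:
```python
from h import *
s=get_state(); d=s['tcp_pos']-[.606,-.135,0]; print(s['tcp_pos'],s['ft_force'],np.hypot(d[0],d[1]),np.arctan2(d[1],d[0]))
for n in('side','top'):
    save(n,n+'f.png'); print(lm('crank_grip',n),lm('slot0',n))
```

```text
[ 0.66274454 -0.14609385  0.10626834] [-0.23167613  5.81156745 -0.24046313] 0.057818827919431014 -0.19306987499886671
[([0.6546, -0.1656, 0.1013], 0.75)] [([0.6152, 0.1272, 0.0174], 0.59)]
[] [([0.6157, 0.2197, 0.0138], 0.87), ([0.6206, 0.1736, 0.0108], 0.65), ([0.612, 0.1242, 0.0134], 0.59)]
```

Emit:
move_arm(
  targets=[
    [-0.02, 0.09, 0, 0, 0, 0],
    [-0.07, 0.18, 0, 0, 0, 0],
    [-0.12, 0.26, 0, 0, 0, 0],
    [-0.2, 0.32, 0, 0, 0, 0],
    [-0.28, 0.37, 0, 0, 0, 0],
    [-0.37, 0.4, 0, 0, 0, 0],
    [-0.47, 0.41, 0, 0, 0, 0],
    [-0.56, 0.4, 0, 0, 0, 0],
  ],
)

```text
time_s: 23.95
tcp_pos: [0.5938, -0.1914, 0.1068]
tcp_rot: [3.141, -0.003, -0.051]
ft_force: [7.8, -0.8, 1.3]
grip_width: -0.0001
grip_force: 3.2
```

Emit:
move_arm(
  targets=[
    [-0.09, -0.03, 0, 0, 0, 0],
    [-0.18, -0.07, 0, 0, 0, 0],
    [-0.25, -0.13, 0, 0, 0, 0],
    [-0.32, -0.21, 0, 0, 0, 0],
    [-0.36, -0.29, 0, 0, 0, 0],
    [-0.39, -0.38, 0, 0, 0, 0],
    [-0.4, -0.48, 0, 0, 0, 0],
    [-0.39, -0.58, 0, 0, 0, 0],
  ],
)

```text
time_s: 24.95
tcp_pos: [0.5498, -0.1201, 0.1066]
tcp_rot: [3.14, -0.0, -0.051]
ft_force: [0.0, -5.7, -0.1]
grip_width: 0.0003
grip_force: 2.2
```

Emit:
move_arm(
  targets=[
    [0.03, -0.09, 0, 0, 0, 0],
    [0.08, -0.18, 0, 0, 0, 0],
    [0.14, -0.25, 0, 0, 0, 0],
    [0.21, -0.31, 0, 0, 0, 0],
    [0.3, -0.35, 0, 0, 0, 0],
    [0.39, -0.38, 0, 0, 0, 0],
    [0.49, -0.38, 0, 0, 0, 0],
    [0.59, -0.37, 0, 0, 0, 0],
  ],
)

```text
time_s: 25.95
tcp_pos: [0.6228, -0.0782, 0.1061]
tcp_rot: [-3.141, 0.002, -0.05]
ft_force: [-5.8, 0.3, 0.1]
grip_width: 0.0003
grip_force: 2.5
```

Emit:
move_arm(
  targets=[
    [0.09, 0.03, 0, 0, 0, 0],
    [0.17, 0.08, 0, 0, 0, 0],
    [0.25, 0.15, 0, 0, 0, 0],
    [0.3, 0.22, 0, 0, 0, 0],
    [0.34, 0.31, 0, 0, 0, 0],
    [0.37, 0.41, 0, 0, 0, 0],
    [0.37, 0.5, 0, 0, 0, 0],
    [0.35, 0.6, 0, 0, 0, 0],
  ],
)

```text
time_s: 26.95
tcp_pos: [0.6615, -0.1518, 0.1062]
tcp_rot: [-3.14, -0.0, -0.05]
ft_force: [0.0, 5.6, -1.4]
grip_width: 0.0002
grip_force: 2.4
```

Run:
```python
from h import *
s=get_state(); d=s['tcp_pos']-[.606,-.135,0]; print(s['tcp_pos'],s['ft_force'],np.hypot(d[0],d[1]),np.arctan2(d[1],d[0]))
for n in('side','top'):
    save(n,n+'g.png'); print(lm('crank_grip',n),lm('slot0',n),lm('sled',n))
```

```text
[ 0.66153914 -0.15178239  0.10616189] [ 0.04825944  5.64700331 -1.35415686] 0.05801934602836284 -0.293448465866822
[([0.648, -0.1715, 0.0995], 0.5), ([0.6139, 0.0799, 0.0147], 0.27)] [([0.6117, 0.0295, 0.0148], 0.88), ([0.611, 0.0789, 0.0085], 0.84), ([0.6132, 0.1298, 0.0118], 0.83)] [([0.6154, 0.0735, 0.0047], 0.63)]
[] [([0.616, 0.0788, 0.0122], 0.74), ([0.613, 0.0273, 0.0109], 0.69)] [([0.6136, 0.0742, 0.0057], 0.59)]
```

Emit:
move_arm(
  targets=[
    [-0.03, 0.09, 0, 0, 0, 0],
    [-0.09, 0.17, 0, 0, 0, 0],
    [-0.15, 0.24, 0, 0, 0, 0],
    [-0.23, 0.3, 0, 0, 0, 0],
    [-0.32, 0.33, 0, 0, 0, 0],
    [-0.42, 0.35, 0, 0, 0, 0],
    [-0.47, 0.35, 0, 0, 0, 0],
    [-0.47, 0.35, 0, 0, 0, 0],
  ],
)

```text
time_s: 28.35
tcp_pos: [0.6026, -0.192, 0.1066]
tcp_rot: [3.141, -0.0, -0.051]
ft_force: [0.4, -0.6, -0.0]
grip_width: -0.0001
grip_force: 0.2
```

Run:
```python
from h import *
s=get_state(); d=s['tcp_pos']-[.606,-.135,0]; print(s['tcp_pos'],s['ft_force'],np.hypot(d[0],d[1]),np.arctan2(d[1],d[0]))
for n in('side','top'):
    save(n,n+'g.png'); print(lm('crank_grip',n),lm('slot0',n),lm('sled',n),lm('loader',n))
```

```text
[ 0.60263982 -0.19202627  0.10656368] [ 0.35795318 -0.60403421 -0.00343939] 0.05712518039381196 -1.6296517026069721
[] [([0.612, 0.0621, 0.0109], 0.64), ([0.6129, 0.1099, 0.0123], 0.63), ([0.6098, 0.0061, 0.0154], 0.59)] [([0.6121, 0.0569, 0.0046], 0.8), ([0.406, -0.3336, 0.0095], 0.29)] [([0.6155, 0.056, -0.0003], 0.57)]
[([0.4035, -0.3337, 0.013], 0.71)] [([0.6143, 0.1047, 0.0172], 0.97), ([0.6084, 0.0105, 0.0152], 0.8), ([0.6169, 0.0584, 0.0121], 0.6)] [([0.6134, 0.0537, 0.0076], 0.65), ([0.6104, 0.0081, 0.015], 0.58)] [([0.6133, 0.0572, 0.0033], 0.75)]
```

```bash
python3 orb.py -1.63 -.05 2
```

```text
[[-0.02, 0.0, 0.0, 0, 0, 0], [-0.05, 0.0, 0.0, 0, 0, 0], [-0.07, -0.01, 0.0, 0, 0, 0], [-0.1, -0.01, 0.0, 0, 0, 0], [-0.12, -0.02, 0.0, 0, 0, 0], [-0.14, -0.02, 0.0, 0, 0, 0], [-0.17, -0.03, 0.0, 0, 0, 0], [-0.19, -0.04, 0.0, 0, 0, 0]]
[[-0.02, -0.01, 0.0, 0, 0, 0], [-0.04, -0.02, 0.0, 0, 0, 0], [-0.06, -0.03, 0.0, 0, 0, 0], [-0.08, -0.05, 0.0, 0, 0, 0], [-0.1, -0.06, 0.0, 0, 0, 0], [-0.12, -0.08, 0.0, 0, 0, 0], [-0.14, -0.09, 0.0, 0, 0, 0], [-0.16, -0.11, 0.0, 0, 0, 0]]
```

Emit:
move_arm(
  targets=[
    [-0.02, 0, 0, 0, 0, 0],
    [-0.05, 0, 0, 0, 0, 0],
    [-0.07, -0.01, 0, 0, 0, 0],
    [-0.1, -0.01, 0, 0, 0, 0],
    [-0.12, -0.02, 0, 0, 0, 0],
    [-0.14, -0.02, 0, 0, 0, 0],
    [-0.14, -0.02, 0, 0, 0, 0],
    [-0.14, -0.02, 0, 0, 0, 0],
  ],
)

```text
time_s: 29.85
tcp_pos: [0.5907, -0.1884, 0.1069]
tcp_rot: [3.14, -0.011, -0.05]
ft_force: [35.4, -4.0, -18.1]
grip_width: 0.0002
grip_force: 18.1
```

The crank is on its stop, since the force rose to 35 N. I'll back off, lift clear and look at the stand and the sled.

Emit:
move_arm(
  targets=[
    [0.08, 0, 0, 0, 0, 0],
    [0.15, 0, 0, 0, 0, 0],
    [0.15, 0, -0.15, 0, 0, 0],
    [0.15, 0, -0.35, 0, 0, 0],
    [0.15, 0, -0.55, 0, 0, 0],
    [0.15, 0, -0.75, 0, 0, 0],
    [0.15, 0, -0.9, 0, 0, 0],
    [0.15, 0, -1, 0, 0, 0],
  ],
)

```text
time_s: 30.85
tcp_pos: [0.6039, -0.1895, 0.2281]
tcp_rot: [3.141, -0.001, -0.051]
ft_force: [-0.9, -0.3, -1.0]
grip_width: -0.0002
grip_force: 0.0
```

Run:
```python
from h import *
s=get_state(); print(s['tcp_pos'],s['tcp_rot'],s['joint_pos'])
for n in('side','top'):
    im=save(n,n+'h.png'); 
    for t in ['slot0','sled','loader','crank_grip','crank_axis','stand','cassette0','jar']: print(n,t,lm(t,n))
    if n=='top':
        a=cv2.resize(im[220:280,320:400],(640,480),interpolation=cv2.INTER_CUBIC); cv2.imwrite('pics/st.png',a[:,:,::-1])
    else:
        a=cv2.resize(im[145:215,310:380],(600,600),interpolation=cv2.INTER_CUBIC); cv2.imwrite('pics/st2.png',a[:,:,::-1])
```

```text
[ 0.60389507 -0.18947291  0.22813896] [ 3.14133534e+00 -1.15137562e-03 -5.07938168e-02] [ 0.18448608  0.83801545  0.15757723  1.29396874 -0.13744586  1.01886333
 -1.25895145]
side slot0 [([0.6135, 0.0095, 0.017], 0.67), ([0.6119, 0.0534, 0.0084], 0.65)]
side sled [([0.6137, 0.0519, 0.0045], 0.97)]
side loader [([0.6169, 0.0532, -0.0008], 0.91)]
side crank_grip [([0.5688, -0.1799, 0.1032], 0.88)]
side crank_axis [([0.6049, -0.1361, 0.1006], 0.6)]
side stand [([0.4183, -0.286, -0.0039], 0.9), ([0.6159, 0.0559, 0.0011], 0.15)]
side cassette0 [([0.4272, -0.2408, 0.0073], 0.94), ([0.4098, -0.3325, 0.0064], 0.92), ([0.6139, 0.0527, 0.003], 0.38)]
side jar [([0.419, -0.2866, 0.0008], 0.73), ([0.4192, 0.135, 0.0024], 0.66), ([0.6137, 0.0033, 0.0159], 0.38)]
top slot0 [([0.6094, 0.0031, 0.0153], 0.86), ([0.6137, 0.0985, 0.0121], 0.76), ([0.613, 0.0537, 0.0126], 0.58)]
top sled [([0.6131, 0.0526, 0.0042], 0.86)]
top loader [([0.6154, 0.0533, 0.0038], 0.84), ([0.5429, -0.4341, 0.0035], 0.61)]
top crank_grip [([0.5736, -0.1822, 0.1005], 0.47)]
top crank_axis [([0.6052, -0.1356, 0.0999], 0.88), ([0.4052, -0.336, 0.0104], 0.28)]
top stand [([0.4181, -0.2891, -0.0003], 0.73)]
top cassette0 [([0.4038, -0.3344, 0.0099], 0.62), ([0.6077, -0.1358, 0.1006], 0.6)]
top jar [([0.4176, 0.1412, 0.0032], 0.64)]
```

View pics/st.png

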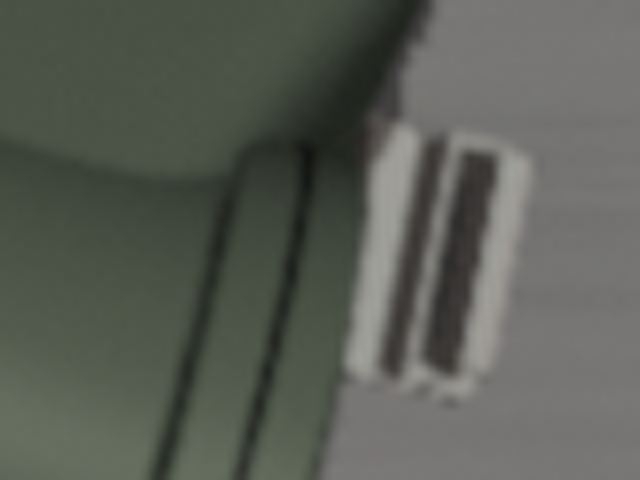

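View pics/toph.png

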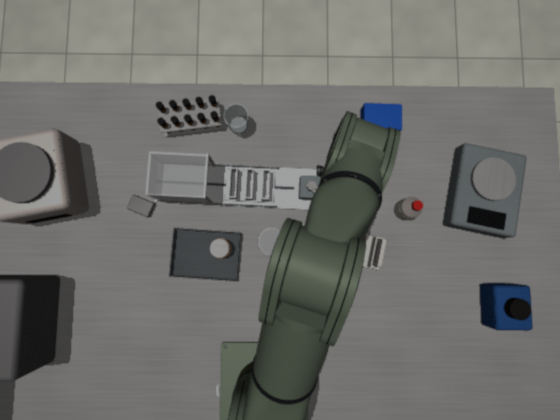

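The top picture shows the sled out at (250,187). The jar has been knocked but still stands in the tray at (220,248), at about (0.418,0.138), which is inside the limits. I'll take enlarged crops for exact slot and cassette positions.

Run:
```python
from h import *
a=cv2.imread('pics/toph.png')[155:217,215:315]; b=cv2.imread('pics/top0.png')[224:274,325:395]
cv2.imwrite('pics/c1.png',np.vstack([np.pad(cv2.resize(a,(600,372),interpolation=cv2.INTER_CUBIC),((0,0),(0,0),(0,0)))]))
cv2.imwrite('pics/c2.png',cv2.resize(b,(700,500),interpolation=cv2.INTER_CUBIC))
def crop(P,c1):
    p=pix('top',P); return np.round((p-[215,155])*6+2.5 if c1 else (p-[325,224])*10+4.5).tolist()
y=-.048; M=R.from_euler('z',y)
for i in range(3):
    print('slot',i,[crop(M.apply([dx,-.05+.05*i+dy,.0585])+[.614,.053,0],1) for dx,dy in((-.0425,-.00775),(.0425,-.00775),(.0425,.00775),(-.0425,.00775))])
N=R.from_euler('z',-.237)
for i in(-1,1):
    print('cas',i,[crop(N.apply([dx,.05*i+dy,.103])+[.418,-.2885,0],0) for dx,dy in((-.04,-.006),(.04,-.006),(.04,.006),(-.04,.006))])
print([crop(N.apply([dx,dy,.053])+[.418,-.2885,0],0) for dx,dy in((-.043,-.0085),(.043,-.0085),(.043,.0085),(-.043,.0085))])
```

```text
slot 0 [[316.0, 258.0], [325.0, 93.0], [295.0, 91.0], [285.0, 256.0]]
slot 1 [[217.0, 252.0], [228.0, 87.0], [197.0, 86.0], [187.0, 250.0]]
slot 2 [[119.0, 247.0], [130.0, 82.0], [100.0, 80.0], [88.0, 245.0]]
cas -1 [[569.0, 426.0], [628.0, 156.0], [587.0, 146.0], [529.0, 416.0]]
cas 1 [[231.0, 342.0], [292.0, 72.0], [252.0, 62.0], [190.0, 332.0]]
[[367.0, 391.0], [429.0, 113.0], [374.0, 100.0], [312.0, 378.0]]
```

View pics/c1.png

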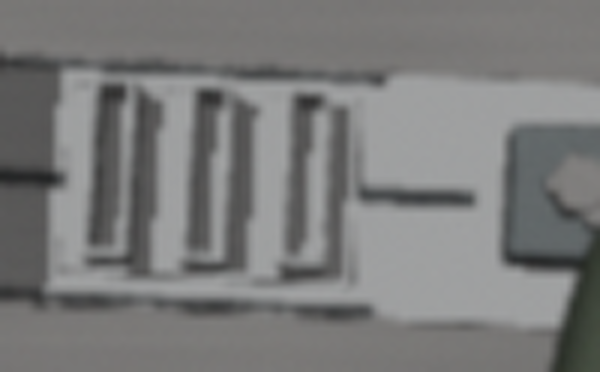

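View pics/c2.png

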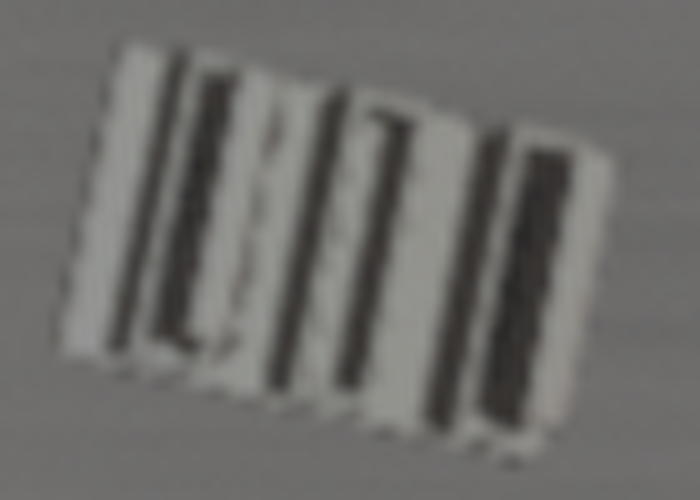

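Run:
```python
from h import *
b=cv2.imread('pics/side0.png')[145:215,310:380]
cv2.imwrite('pics/c3.png',cv2.resize(b,(600,600),interpolation=cv2.INTER_CUBIC))
N=R.from_euler('z',-.237)
for i in(-1,0,1):
    print('cas',i,[np.round((pix('side',N.apply([dx,.05*i,z])+[.418,-.2885,0])-[310,145])*600/70).tolist() for dx,z in((-.04,.053),(.04,.053),(.04,.103),(-.04,.103))])
```

```text
cas -1 [[482.0, 277.0], [297.0, 186.0], [316.0, 71.0], [507.0, 160.0]]
cas 0 [[403.0, 338.0], [216.0, 243.0], [233.0, 126.0], [426.0, 220.0]]
cas 1 [[319.0, 402.0], [131.0, 303.0], [146.0, 185.0], [340.0, 282.0]]
```

View pics/c3.png

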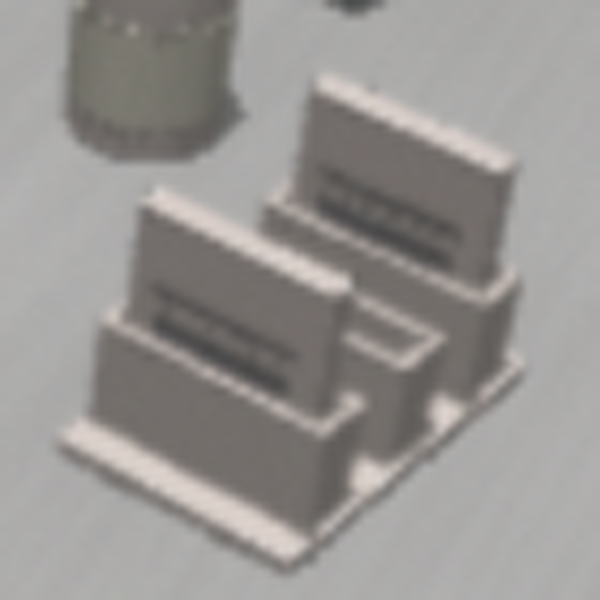

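The cassettes stand in the two outer slots, with top edges at about (250,235) and (415,125) in the crop. The projected model fits to within 2 mm. I'll fetch the nearer one.

Emit:
move_arm(
  targets=[
    [-0.07, 0.02, 0, 0, 0, 0],
    [-0.16, 0.05, 0, 0, 0, 0],
    [-0.25, 0.08, 0, 0, 0, 0],
    [-0.35, 0.12, 0, 0, 0, 0],
    [-0.45, 0.15, 0, 0, 0, 0],
    [-0.55, 0.18, 0, 0, 0, 0],
    [-0.65, 0.22, 0, 0, 0, 0],
    [-0.72, 0.245, 0, 0, 0, 0],
  ],
  fingers=0.6,
)

```text
time_s: 32.75
tcp_pos: [0.5154, -0.2147, 0.2264]
tcp_rot: [3.142, 0.0, -0.051]
ft_force: [0.2, -0.8, 0.8]
grip_width: 0.051
grip_force: 0.0
```

Emit:
move_arm(
  targets=[
    [-0.09, 0.03, 0, 0, 0, 0.03],
    [-0.18, 0.06, 0, 0, 0, 0.06],
    [-0.27, 0.09, 0, 0, 0, 0.09],
    [-0.36, 0.12, 0, 0, 0, 0.12],
    [-0.45, 0.15, 0, 0, 0, 0.15],
    [-0.55, 0.18, 0, 0, 0, 0.18],
    [-0.65, 0.22, 0, 0, 0, 0.21],
    [-0.717, 0.244, 0, 0, 0, 0.237],
  ],
)

```text
time_s: 33.75
tcp_pos: [0.4281, -0.2396, 0.2264]
tcp_rot: [-3.142, 0.0, -0.239]
ft_force: [-0.9, 0.9, 0.2]
grip_width: 0.0511
grip_force: 0.0
```

Run:
```python
from h import *
s=get_state(); print(s['tcp_pos'],s['tcp_rot'],s['joint_pos'],s['grip_width'])
print(go([.4287,-.2394,.087],-.237,s))
save('side','i.png'); print(lm('cassette0','side'))
```

```text
[ 0.42805138 -0.23958632  0.22636782] [-3.14158156e+00  1.47948258e-05 -2.38764792e-01] [ 0.34257204  0.63625097  0.1804715   1.83119117 -0.16856836  0.68896969
 -1.19065533] 0.051145494016011615
[[0.005, -0.003, 1.161], [-0.0, 0.0, -0.002]]
[([0.4267, -0.2414, 0.0068], 0.82), ([0.4081, -0.3337, 0.0108], 0.63)]
```

View pics/i.png

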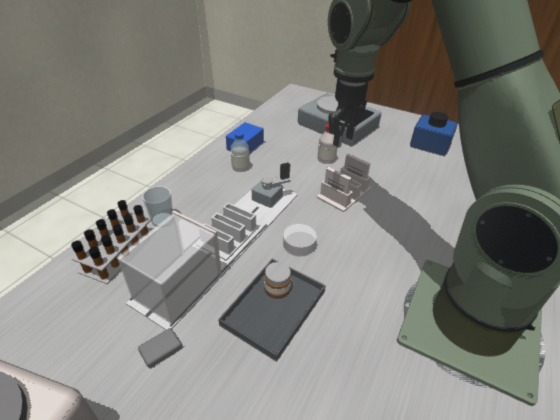

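The open fingers are above the nearer cassette and the jar is upright in the tray at (278,280). Next I descend, grip and lift.

Emit:
move_arm(
  targets=[
    [0, 0, 0.1, 0, 0, 0],
    [0, 0, 0.2, 0, 0, 0],
    [0, 0, 0.3, 0, 0, 0],
    [0, 0, 0.4, 0, 0, 0],
    [0, 0, 0.5, 0, 0, 0],
    [0, 0, 0.6, 0, 0, 0],
    [0, 0, 0.7, 0, 0, 0],
    [0, 0, 0.8, 0, 0, 0],
  ],
)

```text
time_s: 34.85
tcp_pos: [0.4289, -0.2392, 0.1295]
tcp_rot: [-3.141, -0.0, -0.237]
ft_force: [-0.2, -0.6, -0.2]
grip_width: 0.0512
grip_force: 0.0
```

Emit:
move_arm(
  targets=[
    [0, 0, 0.06, 0, 0, 0],
    [0, 0, 0.12, 0, 0, 0],
    [0, 0, 0.18, 0, 0, 0],
    [0, 0, 0.24, 0, 0, 0],
    [0, 0, 0.3, 0, 0, 0],
    [0, 0, 0.36, 0, 0, 0],
    [0, 0, 0.36, 0, 0, 0],
    [0, 0, 0.36, 0, 0, 0],
  ],
)

```text
time_s: 35.85
tcp_pos: [0.4289, -0.2392, 0.0872]
tcp_rot: [-3.142, -0.0, -0.237]
ft_force: [-0.5, -0.2, 0.8]
grip_width: 0.0513
grip_force: 0.0
```

Emit:
move_arm(
  targets=[
    [0, 0, 0, 0, 0, 0],
    [0, 0, 0, 0, 0, 0],
    [0, 0, 0, 0, 0, 0],
    [0, 0, 0, 0, 0, 0],
    [0, 0, 0, 0, 0, 0],
    [0, 0, 0, 0, 0, 0],
    [0, 0, 0, 0, 0, 0],
    [0, 0, 0, 0, 0, 0],
  ],
  fingers=0,
)

```text
time_s: 36.85
tcp_pos: [0.429, -0.2391, 0.0872]
tcp_rot: [-3.141, -0.0, -0.237]
ft_force: [0.4, 1.3, 5.9]
grip_width: 0.0112
grip_force: 58.8
```

Emit:
move_arm(
  targets=[
    [0, 0, -0.1, 0, 0, 0],
    [0, 0, -0.2, 0, 0, 0],
    [0, 0, -0.3, 0, 0, 0],
    [0, 0, -0.4, 0, 0, 0],
    [0, 0, -0.55, 0, 0, 0],
    [0, 0, -0.7, 0, 0, 0],
    [0, 0, -0.85, 0, 0, 0],
    [0, 0, -1.0, 0, 0, 0],
  ],
)

```text
time_s: 37.85
tcp_pos: [0.4287, -0.2391, 0.2082]
tcp_rot: [-3.142, -0.0, -0.237]
ft_force: [0.7, 0.1, -1.6]
grip_width: 0.0112
grip_force: 58.5
```

Run:
```python
from h import *
s=get_state(); print(s['tcp_pos'],s['tcp_rot'],s['ft_force'],s['grip_width'])
for n in('side','top'):
    save(n,'j.png'); print(lm('cassette0',n))
print(go([.613,.0535,.205],-.048,s))
```

```text
[ 0.42874829 -0.23914338  0.20824749] [-3.14150104e+00 -6.91924057e-05 -2.36793912e-01] [ 0.68773054  0.05374267 -1.56162793] 0.011217623151420797
[([0.4288, -0.2426, 0.1288], 0.68), ([0.6119, 0.0538, 0.0043], 0.42)]
[([0.5706, -0.1797, 0.1007], 0.74), ([0.6138, 0.0542, 0.0002], 0.35)]
[[0.92, -2.731, 0.027], [-0.0, -0.0, -0.24]]
```

Emit:
move_arm(
  targets=[
    [0.03, -0.08, 0, 0, 0, 0],
    [0.06, -0.18, 0, 0, 0, 0],
    [0.1, -0.3, 0, 0, 0, 0],
    [0.14, -0.42, 0, 0, 0, 0],
    [0.18, -0.54, 0, 0, 0, 0],
    [0.22, -0.66, 0, 0, 0, 0],
    [0.26, -0.78, 0, 0, 0, 0],
    [0.3, -0.9, 0, 0, 0, 0],
  ],
)

```text
time_s: 39.05
tcp_pos: [0.4897, -0.1418, 0.2071]
tcp_rot: [-3.141, 0.0, -0.237]
ft_force: [-0.5, 0.2, -1.3]
grip_width: 0.0116
grip_force: 58.5
```

Emit:
move_arm(
  targets=[
    [0.04, -0.12, 0, 0, 0, 0],
    [0.08, -0.24, 0, 0, 0, 0],
    [0.12, -0.36, 0, 0, 0, 0],
    [0.16, -0.48, 0, 0, 0, 0],
    [0.2, -0.6, 0, 0, 0, 0],
    [0.24, -0.72, 0, 0, 0, 0],
    [0.28, -0.83, 0, 0, 0, 0],
    [0.31, -0.92, 0, 0, 0, 0],
  ],
)

```text
time_s: 40.05
tcp_pos: [0.5517, -0.0433, 0.2071]
tcp_rot: [-3.141, 0.0, -0.237]
ft_force: [0.4, -0.3, -0.6]
grip_width: 0.0118
grip_force: 58.5
```

Emit:
move_arm(
  targets=[
    [0.04, -0.12, 0, 0, 0, -0.03],
    [0.08, -0.24, 0, 0, 0, -0.06],
    [0.12, -0.36, 0, 0, 0, -0.09],
    [0.16, -0.48, 0, 0, 0, -0.12],
    [0.2, -0.6, 0, 0, 0, -0.15],
    [0.24, -0.72, 0, 0, 0, -0.18],
    [0.28, -0.83, 0, 0, 0, -0.21],
    [0.31, -0.911, 0, 0, 0, -0.24],
  ],
)

```text
time_s: 41.05
tcp_pos: [0.6135, 0.0543, 0.207]
tcp_rot: [-3.141, 0.0, -0.046]
ft_force: [-0.4, 0.2, -1.6]
grip_width: 0.0115
grip_force: 58.5
```

```bash
cat > chk.py <<'E'
from h import *
import sys
s=get_state(); print(s['tcp_pos'],s['tcp_rot'],s['ft_force'],s['grip_width'])
for n in('side','top'):
    save(n,sys.argv[1]+n+'.png'); print(lm('cassette0',n),lm('slot0',n),lm('sled',n))
E
python3 chk.py k
python3 - <<'E'
from h import *
s=get_state();print(go([.613,.0535,.205],-.048,s))
b=cv2.imread('pics/kside.png')[120:280,130:330]
cv2.imwrite('pics/k.png',cv2.resize(b,(750,600),interpolation=cv2.INTER_CUBIC))
E
```

```text
[0.61349793 0.05425405 0.20704452] [-3.14149525e+00  7.73927621e-05 -4.64698670e-02] [-0.36675074  0.17664063 -1.63014572] 0.011536799422868439
[([0.4085, -0.3356, 0.0097], 0.95), ([0.6149, 0.0509, 0.1247], 0.62)] [([0.6126, 0.1054, 0.0118], 0.79), ([0.6074, 0.0067, 0.0166], 0.69), ([0.6118, 0.0563, 0.0121], 0.6)] [([0.613, 0.0512, 0.0079], 0.88)]
[([0.4059, -0.3346, 0.0093], 0.65), ([0.5471, 0.3985, 0.0014], 0.36)] [([0.6127, 0.0049, 0.0125], 0.91), ([0.6139, 0.0563, 0.0097], 0.84)] [([0.6131, 0.0494, 0.0036], 0.73)]
[[-0.0, -0.004, 0.019], [0.0, -0.0, -0.001]]
```

View pics/k.png

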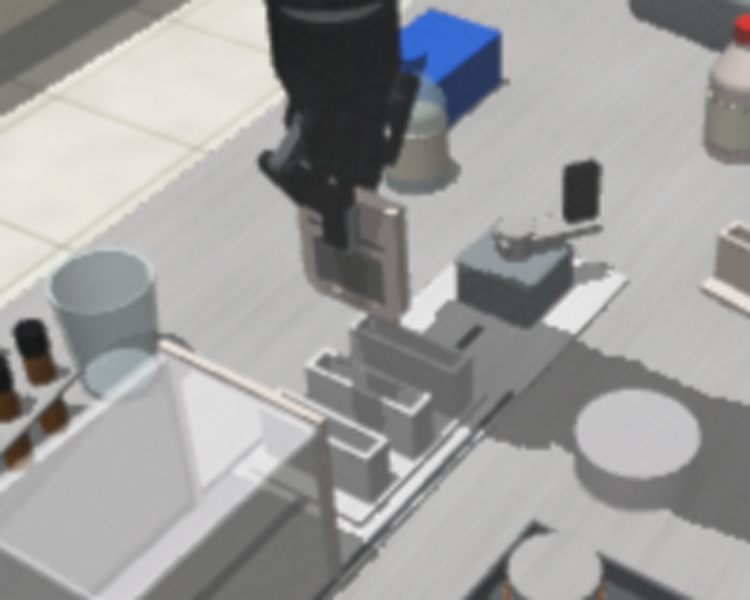

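The cassette hangs above the middle slot, at (355,255) in the crop. I'll lower it slowly while watching the force.

Emit:
move_arm(
  targets=[
    [0, 0, 0.08, 0, 0, 0],
    [0, 0, 0.16, 0, 0, 0],
    [0, 0, 0.24, 0, 0, 0],
    [0, 0, 0.32, 0, 0, 0],
    [0, 0, 0.39, 0, 0, 0],
    [0, 0, 0.44, 0, 0, 0],
    [0, 0, 0.48, 0, 0, 0],
    [0, 0, 0.52, 0, 0, 0],
  ],
)

```text
time_s: 42.45
tcp_pos: [0.6132, 0.0535, 0.1446]
tcp_rot: [-3.141, -0.0, -0.048]
ft_force: [0.5, -0.3, -2.0]
grip_width: 0.0115
grip_force: 58.5
```

Emit:
move_arm(
  targets=[
    [0, 0, 0.02, 0, 0, 0],
    [0, 0, 0.04, 0, 0, 0],
    [0, 0, 0.06, 0, 0, 0],
    [0, 0, 0.08, 0, 0, 0],
    [0, 0, 0.1, 0, 0, 0],
    [0, 0, 0.12, 0, 0, 0],
    [0, 0, 0.12, 0, 0, 0],
    [0, 0, 0.12, 0, 0, 0],
  ],
)

```text
time_s: 43.45
tcp_pos: [0.6134, 0.0534, 0.1315]
tcp_rot: [-3.141, -0.001, -0.048]
ft_force: [-4.5, -0.3, 19.7]
grip_width: 0.0118
grip_force: 61.7
```

```bash
python3 chk.py l
python3 - <<'E'
from h import *
b=cv2.imread('pics/lside.png')[170:270,170:290]
cv2.imwrite('pics/l.png',cv2.resize(b,(720,600),interpolation=cv2.INTER_CUBIC))
E
```

```text
[0.61336159 0.05340095 0.1314891 ] [-3.14126486e+00 -1.24495698e-03 -4.83610470e-02] [-4.54082446 -0.34323239 19.6684146 ] 0.011757015059361805
[([0.4085, -0.3357, 0.0076], 0.93), ([0.6164, 0.0524, 0.052], 0.65)] [([0.6112, 0.0047, 0.0164], 0.98), ([0.6102, 0.0541, 0.0104], 0.96), ([0.6144, 0.105, 0.0126], 0.79)] [([0.611, 0.0538, 0.0014], 0.56), ([0.4187, -0.2879, -0.0021], 0.23)]
[([0.4064, -0.3359, 0.0099], 0.55)] [([0.616, 0.055, 0.0118], 0.9), ([0.6107, 0.0042, 0.0156], 0.88)] [([0.6116, 0.052, 0.0054], 0.84), ([0.5488, 0.4, -0.0005], 0.49)]
```

View pics/l.png

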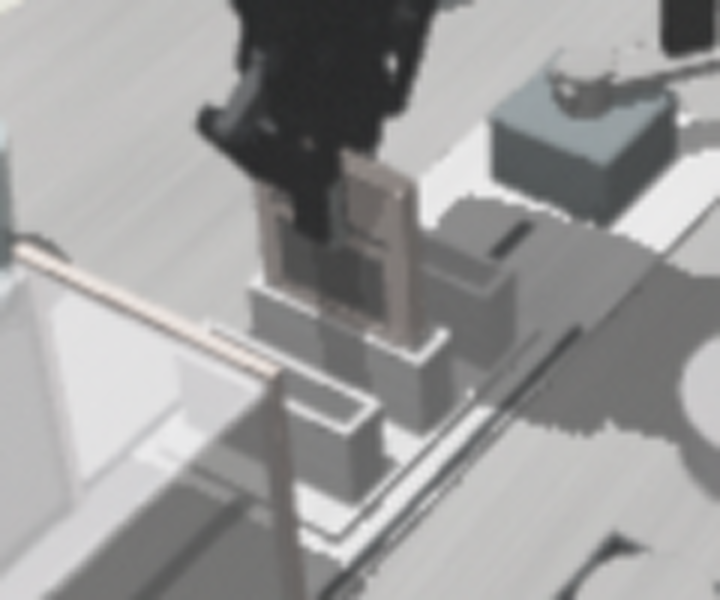

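The cassette is centred in y but a little too far toward +x (smaller gap at the left end), so the corner bevel touches. I'll raise it slightly, shift 2.5 mm toward -x and go on down.

Emit:
move_arm(
  targets=[
    [0, 0, -0.02, 0, 0, 0],
    [0, 0, -0.03, 0, 0, 0],
    [-0.01, 0, -0.03, 0, 0, 0],
    [-0.02, 0, -0.03, 0, 0, 0],
    [-0.02, 0, -0.02, 0, 0, 0],
    [-0.02, 0, -0.01, 0, 0, 0],
    [-0.02, 0, 0, 0, 0, 0],
    [-0.02, 0, 0, 0, 0, 0],
  ],
)

```text
time_s: 44.85
tcp_pos: [0.6109, 0.0535, 0.1315]
tcp_rot: [-3.141, -0.001, -0.048]
ft_force: [-5.0, 0.1, 19.8]
grip_width: 0.0114
grip_force: 62.0
```

Emit:
move_arm(
  targets=[
    [0, 0, 0.01, 0, 0, 0],
    [0, 0, 0.02, 0, 0, 0],
    [0, 0, 0.03, 0, 0, 0],
    [0, 0, 0.04, 0, 0, 0],
    [0, 0, 0.05, 0, 0, 0],
    [0, 0, 0.05, 0, 0, 0],
    [0, 0, 0.05, 0, 0, 0],
    [0, 0, 0.05, 0, 0, 0],
  ],
)

```text
time_s: 45.85
tcp_pos: [0.6108, 0.0529, 0.1242]
tcp_rot: [3.141, -0.0, -0.049]
ft_force: [1.3, -6.3, 2.7]
grip_width: 0.0113
grip_force: 60.1
```

Emit:
move_arm(
  targets=[
    [0, 0.01, 0.03, 0, 0, 0],
    [0, 0.01, 0.06, 0, 0, 0],
    [0, 0.01, 0.09, 0, 0, 0],
    [0, 0.01, 0.12, 0, 0, 0],
    [0, 0.01, 0.15, 0, 0, 0],
    [0, 0.01, 0.18, 0, 0, 0],
    [0, 0.01, 0.18, 0, 0, 0],
    [0, 0.01, 0.18, 0, 0, 0],
  ],
)

```text
time_s: 46.85
tcp_pos: [0.6117, 0.0525, 0.1026]
tcp_rot: [-3.141, -0.003, -0.048]
ft_force: [7.8, -1.6, -4.2]
grip_width: 0.0113
grip_force: 59.5
```

Emit:
move_arm(
  targets=[
    [0, 0, 0.02, 0, 0, 0],
    [0, 0, 0.04, 0, 0, 0],
    [0, 0, 0.06, 0, 0, 0],
    [0, 0, 0.07, 0, 0, 0],
    [0, 0, 0.08, 0, 0, 0],
    [0, 0, 0.08, 0, 0, 0],
    [0, 0, 0.08, 0, 0, 0],
    [0, 0, 0.08, 0, 0, 0],
  ],
)

```text
time_s: 47.85
tcp_pos: [0.6118, 0.0524, 0.0933]
tcp_rot: [-3.141, -0.003, -0.048]
ft_force: [7.0, -1.5, 1.3]
grip_width: 0.0112
grip_force: 60.1
```

Emit:
move_arm(
  targets=[
    [0.01, 0, 0, 0, 0, 0],
    [0.01, 0, 0, 0, 0, 0],
    [0.01, 0, 0, 0, 0, 0],
    [0.01, 0, 0, 0, 0, 0],
    [0.01, 0, 0, 0, 0, 0],
    [0.01, 0, 0, 0, 0, 0],
    [0.01, 0, 0, 0, 0, 0],
    [0.01, 0, 0, 0, 0, 0],
  ],
  fingers=0.55,
)

```text
time_s: 48.85
tcp_pos: [0.6118, 0.0523, 0.0931]
tcp_rot: [-3.141, 0.0, -0.048]
ft_force: [0.8, 0.5, 0.3]
grip_width: 0.047
grip_force: 0.0
```

Emit:
move_arm(
  targets=[
    [0, 0, -0.1, 0, 0, 0],
    [0, 0, -0.2, 0, 0, 0],
    [0, 0, -0.3, 0, 0, 0],
    [0, 0, -0.42, 0, 0, 0],
    [0, 0, -0.55, 0, 0, 0],
    [0, 0, -0.7, 0, 0, 0],
    [0, 0, -0.85, 0, 0, 0],
    [0, 0, -1.0, 0, 0, 0],
  ],
)

```text
time_s: 49.85
tcp_pos: [0.6118, 0.0522, 0.2144]
tcp_rot: [-3.142, -0.0, -0.048]
ft_force: [0.5, 0.3, -0.6]
grip_width: 0.0471
grip_force: 0.0
```

```bash
python3 chk.py m
python3 - <<'E'
from h import *
s=get_state();print(go([.4053,-.3366,.213],-.237,s))
E
```

```text
[0.61176939 0.05224256 0.2144429 ] [-3.14153795e+00 -2.37250681e-04 -4.83951480e-02] [ 0.49241931  0.25379478 -0.60423906] 0.047079458922102656
[([0.6133, 0.0502, 0.0114], 0.69), ([0.614, 0.052, -0.0021], 0.69), ([0.4085, -0.3336, 0.0081], 0.66)] [([0.6095, 0.0052, 0.0152], 0.88), ([0.6122, 0.0543, 0.0099], 0.76), ([0.6143, 0.1045, 0.0072], 0.65)] [([0.6108, 0.0499, 0.0041], 0.93)]
[([0.4027, -0.3359, 0.0102], 0.76)] [([0.6153, 0.0543, 0.0123], 0.87), ([0.6103, 0.0035, 0.0148], 0.76)] [([0.6134, 0.0508, 0.0024], 0.94)]
[[-1.56, 3.32, -0.002], [0.0, 0.001, 0.24]]
```

Emit:
move_arm(
  targets=[
    [-0.03, 0.07, 0, 0, 0, 0],
    [-0.08, 0.17, 0, 0, 0, 0],
    [-0.13, 0.28, 0, 0, 0, 0],
    [-0.18, 0.39, 0, 0, 0, 0],
    [-0.23, 0.5, 0, 0, 0, 0],
    [-0.28, 0.61, 0, 0, 0, 0],
    [-0.33, 0.72, 0, 0, 0, 0],
    [-0.39, 0.83, 0, 0, 0, 0],
  ],
)

```text
time_s: 51.25
tcp_pos: [0.5598, -0.0458, 0.2131]
tcp_rot: [-3.142, -0.0, -0.048]
ft_force: [0.6, -0.5, 0.6]
grip_width: 0.047
grip_force: 0.0
```

Emit:
move_arm(
  targets=[
    [-0.05, 0.1, 0, 0, 0, 0],
    [-0.1, 0.21, 0, 0, 0, 0],
    [-0.15, 0.31, 0, 0, 0, 0],
    [-0.2, 0.42, 0, 0, 0, 0],
    [-0.25, 0.52, 0, 0, 0, 0],
    [-0.29, 0.62, 0, 0, 0, 0],
    [-0.34, 0.73, 0, 0, 0, 0],
    [-0.39, 0.83, 0, 0, 0, 0],
  ],
)

```text
time_s: 52.25
tcp_pos: [0.5082, -0.143, 0.2131]
tcp_rot: [-3.142, 0.0, -0.048]
ft_force: [-0.8, -0.4, 0.7]
grip_width: 0.047
grip_force: 0.0
```

Emit:
move_arm(
  targets=[
    [-0.05, 0.1, 0, 0, 0, 0],
    [-0.1, 0.21, 0, 0, 0, 0],
    [-0.15, 0.31, 0, 0, 0, 0],
    [-0.2, 0.42, 0, 0, 0, 0],
    [-0.25, 0.52, 0, 0, 0, 0],
    [-0.29, 0.62, 0, 0, 0, 0],
    [-0.34, 0.73, 0, 0, 0, 0],
    [-0.39, 0.83, 0, 0, 0, 0],
  ],
)

```text
time_s: 53.25
tcp_pos: [0.4567, -0.2402, 0.2131]
tcp_rot: [-3.142, 0.0, -0.048]
ft_force: [0.5, 0.4, -0.5]
grip_width: 0.0469
grip_force: 0.0
```

Emit:
move_arm(
  targets=[
    [-0.05, 0.1, 0, 0, 0, 0.03],
    [-0.1, 0.21, 0, 0, 0, 0.06],
    [-0.15, 0.31, 0, 0, 0, 0.09],
    [-0.2, 0.42, 0, 0, 0, 0.12],
    [-0.25, 0.52, 0, 0, 0, 0.15],
    [-0.29, 0.62, 0, 0, 0, 0.18],
    [-0.34, 0.73, 0, 0, 0, 0.21],
    [-0.39, 0.83, 0, 0, 0, 0.24],
  ],
)

```text
time_s: 54.25
tcp_pos: [0.4051, -0.3375, 0.2131]
tcp_rot: [-3.142, 0.0, -0.238]
ft_force: [1.0, -0.2, 1.1]
grip_width: 0.0469
grip_force: 0.0
```

Emit:
move_arm(
  targets=[
    [0, 0, 0.05, 0, 0, 0],
    [0, 0, 0.12, 0, 0, 0],
    [0, 0, 0.2, 0, 0, 0],
    [0, 0, 0.28, 0, 0, 0],
    [0, 0, 0.36, 0, 0, 0],
    [0, 0, 0.44, 0, 0, 0],
    [0, 0, 0.5, 0, 0, 0],
    [0, 0, 0.55, 0, 0, 0],
  ],
)

```text
time_s: 55.25
tcp_pos: [0.4056, -0.3366, 0.1466]
tcp_rot: [-3.141, 0.0, -0.237]
ft_force: [1.3, 1.2, 1.2]
grip_width: 0.0473
grip_force: 0.0
```

Run:
```python
from h import *
s=get_state();print(s['tcp_pos'],s['tcp_rot'],go([.4055,-.3364,.087],-.237,s))
save('side','n.png'); print(lm('cassette0','side'),lm('stand','side'))
```

```text
[ 0.40555259 -0.33656018  0.14662987] [-3.14141174e+00  1.49004881e-04 -2.36867231e-01] [[-0.001, -0.001, 0.497], [-0.0, 0.0, 0.0]]
[([0.6124, 0.0512, 0.0097], 0.85), ([0.4074, -0.3357, 0.0096], 0.84), ([0.4337, -0.0218, -0.0022], 0.59)] [([0.4158, -0.291, -0.0029], 0.94), ([0.6128, 0.102, 0.0126], 0.37)]
```

Emit:
move_arm(
  targets=[
    [0, 0, 0.08, 0, 0, 0],
    [0, 0, 0.16, 0, 0, 0],
    [0, 0, 0.24, 0, 0, 0],
    [0, 0, 0.32, 0, 0, 0],
    [0, 0, 0.4, 0, 0, 0],
    [0, 0, 0.46, 0, 0, 0],
    [0, 0, 0.495, 0, 0, 0],
    [0, 0, 0.495, 0, 0, 0],
  ],
)

```text
time_s: 56.4
tcp_pos: [0.4055, -0.3366, 0.0875]
tcp_rot: [-3.141, 0.0, -0.237]
ft_force: [0.2, 0.6, 1.0]
grip_width: 0.0471
grip_force: 0.0
```

Emit:
move_arm(
  targets=[
    [0, 0, 0, 0, 0, 0],
    [0, 0, 0, 0, 0, 0],
    [0, 0, 0, 0, 0, 0],
    [0, 0, 0, 0, 0, 0],
    [0, 0, 0, 0, 0, 0],
    [0, 0, 0, 0, 0, 0],
    [0, 0, 0, 0, 0, 0],
    [0, 0, 0, 0, 0, 0],
  ],
  fingers=0,
)

```text
time_s: 57.4
tcp_pos: [0.4057, -0.3365, 0.088]
tcp_rot: [-3.141, -0.0, -0.237]
ft_force: [0.6, 1.3, 5.0]
grip_width: 0.0113
grip_force: 58.8
```

Emit:
move_arm(
  targets=[
    [0, 0, -0.1, 0, 0, 0],
    [0, 0, -0.2, 0, 0, 0],
    [0, 0, -0.3, 0, 0, 0],
    [0, 0, -0.4, 0, 0, 0],
    [0, 0, -0.55, 0, 0, 0],
    [0, 0, -0.7, 0, 0, 0],
    [0, 0, -0.85, 0, 0, 0],
    [0, 0, -1.0, 0, 0, 0],
  ],
)

```text
time_s: 58.4
tcp_pos: [0.4055, -0.3365, 0.2088]
tcp_rot: [-3.142, -0.0, -0.237]
ft_force: [-0.0, -0.4, -1.7]
grip_width: 0.0111
grip_force: 58.5
```

Run:
```python
from h import *
s=get_state();print(s['tcp_pos'],s['tcp_rot'],s['grip_width'],go([.6096,.0026,.208],-.048,s))
```

```text
[ 0.40547163 -0.336517    0.20883495] [-3.14156922e+00 -3.70705775e-05 -2.36817141e-01] 0.011093914551165375 [[0.991, -3.146, 0.007], [-0.0, -0.0, -0.24]]
```

Emit:
move_arm(
  targets=[
    [0.02, -0.07, 0, 0, 0, 0],
    [0.05, -0.16, 0, 0, 0, 0],
    [0.08, -0.26, 0, 0, 0, 0],
    [0.11, -0.36, 0, 0, 0, 0],
    [0.15, -0.47, 0, 0, 0, 0],
    [0.18, -0.58, 0, 0, 0, 0],
    [0.22, -0.69, 0, 0, 0, 0],
    [0.25, -0.79, 0, 0, 0, 0],
  ],
)

```text
time_s: 59.4
tcp_pos: [0.4575, -0.2506, 0.2077]
tcp_rot: [-3.141, -0.0, -0.237]
ft_force: [0.6, -0.1, -0.8]
grip_width: 0.0115
grip_force: 58.7
```

Emit:
move_arm(
  targets=[
    [0.03, -0.1, 0, 0, 0, 0],
    [0.06, -0.2, 0, 0, 0, 0],
    [0.09, -0.3, 0, 0, 0, 0],
    [0.12, -0.4, 0, 0, 0, 0],
    [0.15, -0.5, 0, 0, 0, 0],
    [0.19, -0.6, 0, 0, 0, 0],
    [0.22, -0.7, 0, 0, 0, 0],
    [0.25, -0.79, 0, 0, 0, 0],
  ],
)

```text
time_s: 60.4
tcp_pos: [0.5088, -0.1656, 0.2077]
tcp_rot: [-3.141, 0.0, -0.237]
ft_force: [-0.4, 0.2, -1.2]
grip_width: 0.0117
grip_force: 58.7
```

Emit:
move_arm(
  targets=[
    [0.03, -0.1, 0, 0, 0, 0],
    [0.06, -0.2, 0, 0, 0, 0],
    [0.09, -0.3, 0, 0, 0, 0],
    [0.12, -0.4, 0, 0, 0, 0],
    [0.15, -0.5, 0, 0, 0, 0],
    [0.19, -0.6, 0, 0, 0, 0],
    [0.22, -0.7, 0, 0, 0, 0],
    [0.25, -0.79, 0, 0, 0, 0],
  ],
)

```text
time_s: 61.4
tcp_pos: [0.5602, -0.0805, 0.2077]
tcp_rot: [-3.141, 0.0, -0.237]
ft_force: [0.1, 0.1, -1.8]
grip_width: 0.0114
grip_force: 58.7
```

Emit:
move_arm(
  targets=[
    [0.03, -0.1, 0, 0, 0, -0.03],
    [0.06, -0.2, 0, 0, 0, -0.06],
    [0.09, -0.3, 0, 0, 0, -0.09],
    [0.12, -0.4, 0, 0, 0, -0.12],
    [0.15, -0.5, 0, 0, 0, -0.15],
    [0.19, -0.6, 0, 0, 0, -0.18],
    [0.22, -0.7, 0, 0, 0, -0.21],
    [0.24, -0.776, 0, 0, 0, -0.24],
  ],
)

```text
time_s: 62.4
tcp_pos: [0.61, 0.0033, 0.2076]
tcp_rot: [-3.141, 0.0, -0.046]
ft_force: [0.2, 0.4, -1.6]
grip_width: 0.0114
grip_force: 58.6
```

Emit:
move_arm(
  targets=[
    [0, 0, 0.08, 0, 0, 0],
    [0, 0, 0.16, 0, 0, 0],
    [0, 0, 0.24, 0, 0, 0],
    [0, 0, 0.32, 0, 0, 0],
    [0, 0, 0.39, 0, 0, 0],
    [0, 0, 0.44, 0, 0, 0],
    [0, 0, 0.48, 0, 0, 0],
    [0, 0, 0.53, 0, 0, 0],
  ],
)

```text
time_s: 63.4
tcp_pos: [0.6097, 0.0025, 0.144]
tcp_rot: [-3.141, -0.0, -0.048]
ft_force: [0.2, -0.0, -1.4]
grip_width: 0.0112
grip_force: 58.6
```

```bash
python3 chk.py o
python3 - <<'E'
from h import *
print(go([.6096,.0026,.125],-.048))
E
```

```text
[0.60973892 0.00253567 0.14395659] [-3.14149714e+00 -3.46718291e-04 -4.83095270e-02] [ 0.19813734 -0.03611674 -1.36169708] 0.011152254780822862
[([0.6109, 0.048, 0.011], 0.93), ([0.6116, 0.0038, 0.0684], 0.74)] [([0.611, 0.0036, 0.0151], 0.92), ([0.6116, 0.056, 0.0108], 0.8), ([0.6136, 0.1049, 0.0101], 0.62)] [([0.6131, 0.0524, 0.0051], 0.59), ([0.4179, 0.1357, 0.0017], 0.58), ([0.6152, 0.0507, -0.0006], 0.41)]
[] [([0.6152, 0.1023, 0.014], 0.38)] []
[[-0.001, -0.0, 0.161], [-0.0, -0.0, -0.0]]
```

Emit:
move_arm(
  targets=[
    [0, 0, 0.02, 0, 0, 0],
    [0, 0, 0.04, 0, 0, 0],
    [0, 0, 0.06, 0, 0, 0],
    [0, 0, 0.08, 0, 0, 0],
    [0, 0, 0.1, 0, 0, 0],
    [0, 0, 0.12, 0, 0, 0],
    [0, 0, 0.14, 0, 0, 0],
    [0, 0, 0.15, 0, 0, 0],
  ],
)

```text
time_s: 64.8
tcp_pos: [0.6096, 0.0025, 0.1259]
tcp_rot: [-3.141, 0.0, -0.048]
ft_force: [0.2, 0.3, -1.6]
grip_width: 0.0111
grip_force: 58.6
```

Emit:
move_arm(
  targets=[
    [0, 0, 0.04, 0, 0, 0],
    [0, 0, 0.08, 0, 0, 0],
    [0, 0, 0.12, 0, 0, 0],
    [0, 0, 0.16, 0, 0, 0],
    [0, 0, 0.2, 0, 0, 0],
    [0, 0, 0.23, 0, 0, 0],
    [0, 0, 0.255, 0, 0, 0],
    [0, 0, 0.265, 0, 0, 0],
  ],
)

```text
time_s: 65.8
tcp_pos: [0.6096, 0.0025, 0.0942]
tcp_rot: [-3.142, 0.0, -0.048]
ft_force: [0.7, -0.8, -1.2]
grip_width: 0.0112
grip_force: 58.6
```

Emit:
move_arm(
  targets=[
    [0, 0, 0, 0, 0, 0],
    [0, 0, 0, 0, 0, 0],
    [0, 0, 0, 0, 0, 0],
    [0, 0, 0, 0, 0, 0],
    [0, 0, 0, 0, 0, 0],
    [0, 0, 0, 0, 0, 0],
    [0, 0, 0, 0, 0, 0],
    [0, 0, 0, 0, 0, 0],
  ],
)

```text
time_s: 66.8
tcp_pos: [0.6096, 0.0026, 0.0943]
tcp_rot: [-3.141, 0.0, -0.048]
ft_force: [-0.1, 0.7, -1.6]
grip_width: 0.0111
grip_force: 58.6
```

Emit:
move_arm(
  targets=[
    [0, 0, 0, 0, 0, 0],
    [0, 0, 0, 0, 0, 0],
    [0, 0, 0, 0, 0, 0],
    [0, 0, 0, 0, 0, 0],
    [0, 0, 0, 0, 0, 0],
    [0, 0, 0, 0, 0, 0],
    [0, 0, 0, 0, 0, 0],
    [0, 0, 0, 0, 0, 0],
  ],
  fingers=0.5,
)

```text
time_s: 67.8
tcp_pos: [0.6096, 0.0026, 0.0943]
tcp_rot: [-3.141, 0.0, -0.048]
ft_force: [0.1, 0.0, -0.4]
grip_width: 0.0427
grip_force: 0.0
```

Emit:
move_arm(
  targets=[
    [0, 0, -0.1, 0, 0, 0],
    [0, 0, -0.2, 0, 0, 0],
    [0, 0, -0.3, 0, 0, 0],
    [0, 0, -0.4, 0, 0, 0],
    [0, 0, -0.5, 0, 0, 0],
    [0, 0, -0.6, 0, 0, 0],
    [0, 0, -0.7, 0, 0, 0],
    [0, 0, -0.7, 0, 0, 0],
  ],
)

```text
time_s: 68.8
tcp_pos: [0.6099, 0.0025, 0.1792]
tcp_rot: [-3.141, -0.001, -0.048]
ft_force: [0.3, -0.8, -1.2]
grip_width: 0.0427
grip_force: 0.0
```

```bash
python3 chk.py q
python3 - <<'E'
from h import *
b=cv2.imread('pics/qside.png')[150:310,190:350]
cv2.imwrite('pics/q.png',cv2.resize(b,(600,600),interpolation=cv2.INTER_CUBIC))
print(lm('crank_grip','side'),lm('jar','side'))
E
```

```text
[0.60993394 0.00253656 0.17919883] [-3.14139391e+00 -1.24681452e-03 -4.83124995e-02] [ 0.27160504 -0.76328417 -1.2441365 ] 0.04266566241737528
[([0.6129, 0.051, 0.0093], 0.82), ([0.6132, 0.0068, 0.0126], 0.67)] [([0.6112, 0.0042, 0.0168], 0.77), ([0.6139, 0.1041, 0.0131], 0.7), ([0.6083, 0.0531, 0.0107], 0.6)] [([0.6117, 0.0524, 0.0027], 0.7)]
[] [] [([0.4181, -0.2856, 0.0005], 0.59), ([0.5693, -0.1793, 0.0997], 0.36)]
[([0.5697, -0.1841, 0.0997], 0.82)] [([0.4183, 0.1351, 0.0027], 0.56)]
```

View pics/q.png

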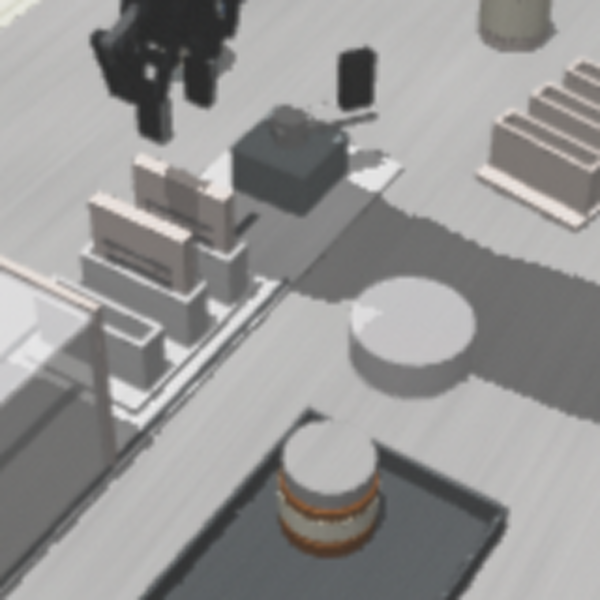

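Both cassettes are fully down in slot0 and slot1, at (185,215) and (140,245) in the crop, and the jar is upright in the tray. Next I place the closed fingers on the clockwise side of the paddle.

Emit:
move_arm(
  targets=[
    [-0.02, 0.06, 0, 0, 0, 0],
    [-0.05, 0.14, 0, 0, 0, 0],
    [-0.08, 0.22, 0, 0, 0, 0],
    [-0.11, 0.3, 0, 0, 0, 0],
    [-0.14, 0.39, 0, 0, 0, 0],
    [-0.17, 0.48, 0, 0, 0, 0],
    [-0.2, 0.56, 0, 0, 0, 0],
    [-0.22, 0.63, 0, 0, 0, 0],
  ],
  fingers=0,
)

```text
time_s: 70.3
tcp_pos: [0.5794, -0.0724, 0.1783]
tcp_rot: [-3.142, 0.0, -0.048]
ft_force: [-0.3, -1.0, -0.5]
grip_width: -0.0004
grip_force: 0.0
```

Emit:
move_arm(
  targets=[
    [-0.03, 0.08, 0, 0, 0, 0],
    [-0.06, 0.17, 0, 0, 0, 0],
    [-0.09, 0.26, 0, 0, 0, 0],
    [-0.12, 0.35, 0, 0, 0, 0],
    [-0.15, 0.44, 0, 0, 0, 0],
    [-0.18, 0.52, 0, 0, 0, 0],
    [-0.21, 0.59, 0, 0, 0, 0],
    [-0.23, 0.63, 0, 0, 0, 0],
  ],
)

```text
time_s: 71.3
tcp_pos: [0.5481, -0.1464, 0.1783]
tcp_rot: [-3.142, 0.0, -0.049]
ft_force: [-0.3, 0.1, -0.0]
grip_width: 0.0002
grip_force: 0.0
```

Emit:
move_arm(
  targets=[
    [0, 0, 0.08, 0, 0, 0],
    [0, 0, 0.16, 0, 0, 0],
    [0, 0, 0.24, 0, 0, 0],
    [0, 0, 0.32, 0, 0, 0],
    [0, 0, 0.4, 0, 0, 0],
    [0, 0, 0.48, 0, 0, 0],
    [0, 0, 0.56, 0, 0, 0],
    [0, 0, 0.6, 0, 0, 0],
  ],
)

```text
time_s: 72.3
tcp_pos: [0.5483, -0.1458, 0.1056]
tcp_rot: [-3.141, 0.001, -0.048]
ft_force: [0.3, 0.9, 0.2]
grip_width: 0.0001
grip_force: 0.0
```

```bash
python3 - <<'E'
from h import *
s=get_state(); d=s['tcp_pos']-[.606,-.135,0]; print(s['tcp_pos'],s['ft_force'],np.hypot(d[0],d[1]),np.arctan2(d[1],d[0]))
E
python3 orb.py -2.95 .2 8
```

```text
[ 0.54825842 -0.14584977  0.10562673] [0.29433679 0.91906961 0.15274969] 0.05875208563648164 -2.955856219875344
[[0.03, 0.09, 0.0, 0, 0, 0], [0.08, 0.17, 0.0, 0, 0, 0], [0.15, 0.24, 0.0, 0, 0, 0], [0.23, 0.3, 0.0, 0, 0, 0], [0.31, 0.34, 0.0, 0, 0, 0], [0.41, 0.36, 0.0, 0, 0, 0], [0.5, 0.37, 0.0, 0, 0, 0], [0.6, 0.35, 0.0, 0, 0, 0]]
[[0.09, -0.04, 0.0, 0, 0, 0], [0.17, -0.09, 0.0, 0, 0, 0], [0.24, -0.15, 0.0, 0, 0, 0], [0.29, -0.23, 0.0, 0, 0, 0], [0.33, -0.32, 0.0, 0, 0, 0], [0.35, -0.42, 0.0, 0, 0, 0], [0.35, -0.51, 0.0, 0, 0, 0], [0.33, -0.61, 0.0, 0, 0, 0]]
[[-0.04, -0.09, 0.0, 0, 0, 0], [-0.09, -0.17, 0.0, 0, 0, 0], [-0.16, -0.24, 0.0, 0, 0, 0], [-0.24, -0.29, 0.0, 0, 0, 0], [-0.33, -0.32, 0.0, 0, 0, 0], [-0.43, -0.34, 0.0, 0, 0, 0], [-0.52, -0.34, 0.0, 0, 0, 0], [-0.62, -0.31, 0.0, 0, 0, 0]]
[[-0.09, 0.04, 0.0, 0, 0, 0], [-0.17, 0.1, 0.0, 0, 0, 0], [-0.23, 0.17, 0.0, 0, 0, 0], [-0.28, 0.25, 0.0, 0, 0, 0], [-0.31, 0.34, 0.0, 0, 0, 0], [-0.33, 0.44, 0.0, 0, 0, 0], [-0.32, 0.53, 0.0, 0, 0, 0], [-0.3, 0.63, 0.0, 0, 0, 0]]
[[0.04, 0.09, 0.0, 0, 0, 0], [0.1, 0.16, 0.0, 0, 0, 0], [0.18
[... 166 characters left out ...]
9, -0.05, 0.0, 0, 0, 0], [0.16, -0.11, 0.0, 0, 0, 0], [0.22, -0.18, 0.0, 0, 0, 0], [0.27, -0.27, 0.0, 0, 0, 0], [0.29, -0.36, 0.0, 0, 0, 0], [0.3, -0.46, 0.0, 0, 0, 0], [0.29, -0.55, 0.0, 0, 0, 0], [0.26, -0.64, 0.0, 0, 0, 0]]
[[-0.05, -0.08, 0.0, 0, 0, 0], [-0.11, -0.16, 0.0, 0, 0, 0], [-0.19, -0.22, 0.0, 0, 0, 0], [-0.27, -0.26, 0.0, 0, 0, 0], [-0.37, -0.28, 0.0, 0, 0, 0], [-0.46, -0.29, 0.0, 0, 0, 0], [-0.56, -0.27, 0.0, 0, 0, 0], [-0.65, -0.24, 0.0, 0, 0, 0]]
[[-0.08, 0.05, 0.0, 0, 0, 0], [-0.15, 0.12, 0.0, 0, 0, 0], [-0.21, 0.19, 0.0, 0, 0, 0], [-0.25, 0.28, 0.0, 0, 0, 0], [-0.27, 0.38, 0.0, 0, 0, 0], [-0.27, 0.47, 0.0, 0, 0, 0], [-0.26, 0.57, 0.0, 0, 0, 0], [-0.22, 0.66, 0.0, 0, 0, 0]]
```

Emit:
move_arm(
  targets=[
    [0.03, 0.09, 0, 0, 0, 0],
    [0.08, 0.17, 0, 0, 0, 0],
    [0.15, 0.24, 0, 0, 0, 0],
    [0.23, 0.3, 0, 0, 0, 0],
    [0.31, 0.34, 0, 0, 0, 0],
    [0.41, 0.36, 0, 0, 0, 0],
    [0.5, 0.37, 0, 0, 0, 0],
    [0.6, 0.35, 0, 0, 0, 0],
  ],
)

```text
time_s: 73.3
tcp_pos: [0.6178, -0.1925, 0.1063]
tcp_rot: [3.141, 0.002, -0.049]
ft_force: [-7.1, -0.3, 0.7]
grip_width: 0.0001
grip_force: 3.0
```

Emit:
move_arm(
  targets=[
    [0.09, -0.04, 0, 0, 0, 0],
    [0.17, -0.09, 0, 0, 0, 0],
    [0.24, -0.15, 0, 0, 0, 0],
    [0.29, -0.23, 0, 0, 0, 0],
    [0.33, -0.32, 0, 0, 0, 0],
    [0.35, -0.42, 0, 0, 0, 0],
    [0.35, -0.51, 0, 0, 0, 0],
    [0.33, -0.61, 0, 0, 0, 0],
  ],
)

```text
time_s: 74.3
tcp_pos: [0.6617, -0.1218, 0.1067]
tcp_rot: [3.14, -0.001, -0.05]
ft_force: [0.1, -5.5, 0.2]
grip_width: 0.0002
grip_force: 2.2
```

Emit:
move_arm(
  targets=[
    [-0.04, -0.09, 0, 0, 0, 0],
    [-0.09, -0.17, 0, 0, 0, 0],
    [-0.16, -0.24, 0, 0, 0, 0],
    [-0.24, -0.29, 0, 0, 0, 0],
    [-0.33, -0.32, 0, 0, 0, 0],
    [-0.43, -0.34, 0, 0, 0, 0],
    [-0.52, -0.34, 0, 0, 0, 0],
    [-0.62, -0.31, 0, 0, 0, 0],
  ],
)

```text
time_s: 75.3
tcp_pos: [0.5896, -0.0793, 0.1069]
tcp_rot: [-3.141, -0.003, -0.048]
ft_force: [6.5, 0.3, 1.1]
grip_width: -0.0002
grip_force: 2.6
```

Emit:
move_arm(
  targets=[
    [-0.09, 0.04, 0, 0, 0, 0],
    [-0.17, 0.1, 0, 0, 0, 0],
    [-0.23, 0.17, 0, 0, 0, 0],
    [-0.28, 0.25, 0, 0, 0, 0],
    [-0.31, 0.34, 0, 0, 0, 0],
    [-0.33, 0.44, 0, 0, 0, 0],
    [-0.32, 0.53, 0, 0, 0, 0],
    [-0.3, 0.63, 0, 0, 0, 0],
  ],
)

```text
time_s: 76.3
tcp_pos: [0.5493, -0.1527, 0.1064]
tcp_rot: [-3.14, 0.0, -0.048]
ft_force: [-1.0, 5.3, -0.6]
grip_width: 0.0001
grip_force: 2.3
```

```bash
python3 chk.py r
python3 - <<'E'
from h import *
s=get_state(); d=s['tcp_pos']-[.606,-.135,0]; print(np.hypot(d[0],d[1]),np.arctan2(d[1],d[0]),lm('crank_grip','side'))
E
```

```text
[ 0.54933809 -0.15269358  0.10637829] [-3.13999270e+00  3.19668408e-04 -4.77310774e-02] [-1.01596831  5.31854432 -0.62900187] 0.00014253027674356543
[([0.616, 0.0977, 0.017], 0.76)] [([0.6148, 0.0928, 0.0148], 0.87), ([0.6143, 0.1442, 0.0086], 0.74)] [([0.6152, 0.1426, 0.0037], 0.71)]
[([0.6146, 0.1481, 0.0135], 0.76), ([0.6099, 0.0958, 0.0165], 0.69)] [([0.615, 0.0955, 0.0157], 0.87), ([0.6176, 0.1909, 0.0134], 0.78), ([0.6168, 0.1501, 0.0122], 0.59)] [([0.6179, 0.1425, 0.0044], 0.63)]
0.059480131614694995 -2.8369024761519483 [([0.6162, 0.1462, 0.0115], 0.75), ([0.5591, -0.1684, 0.1021], 0.67)]
```

Emit:
move_arm(
  targets=[
    [0.04, 0.09, 0, 0, 0, 0],
    [0.1, 0.16, 0, 0, 0, 0],
    [0.18, 0.23, 0, 0, 0, 0],
    [0.26, 0.27, 0, 0, 0, 0],
    [0.35, 0.3, 0, 0, 0, 0],
    [0.45, 0.31, 0, 0, 0, 0],
    [0.54, 0.3, 0, 0, 0, 0],
    [0.64, 0.28, 0, 0, 0, 0],
  ],
)

```text
time_s: 77.75
tcp_pos: [0.6237, -0.1911, 0.1059]
tcp_rot: [3.141, 0.003, -0.049]
ft_force: [-6.3, -1.3, 0.7]
grip_width: -0.0003
grip_force: 2.8
```

Emit:
move_arm(
  targets=[
    [0.09, -0.05, 0, 0, 0, 0],
    [0.16, -0.11, 0, 0, 0, 0],
    [0.22, -0.18, 0, 0, 0, 0],
    [0.27, -0.27, 0, 0, 0, 0],
    [0.29, -0.36, 0, 0, 0, 0],
    [0.3, -0.46, 0, 0, 0, 0],
    [0.29, -0.55, 0, 0, 0, 0],
    [0.26, -0.64, 0, 0, 0, 0],
  ],
)

```text
time_s: 78.75
tcp_pos: [0.6595, -0.1164, 0.1063]
tcp_rot: [3.14, -0.001, -0.049]
ft_force: [1.0, -5.1, 0.2]
grip_width: 0.0001
grip_force: 2.2
```

Emit:
move_arm(
  targets=[
    [-0.05, -0.08, 0, 0, 0, 0],
    [-0.11, -0.16, 0, 0, 0, 0],
    [-0.19, -0.22, 0, 0, 0, 0],
    [-0.27, -0.26, 0, 0, 0, 0],
    [-0.37, -0.28, 0, 0, 0, 0],
    [-0.46, -0.29, 0, 0, 0, 0],
    [-0.56, -0.27, 0, 0, 0, 0],
    [-0.65, -0.24, 0, 0, 0, 0],
  ],
)

```text
time_s: 79.75
tcp_pos: [0.5837, -0.0829, 0.1067]
tcp_rot: [3.141, -0.003, -0.048]
ft_force: [6.5, 1.8, 0.4]
grip_width: 0.0001
grip_force: 2.5
```

```bash
python3 chk.py s
python3 - <<'E'
from h import *
s=get_state(); d=s['tcp_pos']-[.606,-.135,0]; print(np.hypot(d[0],d[1]),np.arctan2(d[1],d[0]),lm('crank_grip','side'),lm('crank_grip','top'))
E
```

```text
[ 0.58368812 -0.08293934  0.10672069] [ 3.14136140e+00 -2.94879525e-03 -4.79854834e-02] [6.52762961 1.84257553 0.35453523] 0.0001405890346828064
[([0.3972, 0.1863, -0.003], 0.2)] [] []
[([0.6162, 0.1678, 0.0152], 0.56)] [([0.6145, 0.0558, -0.0005], 0.75), ([0.6145, 0.1649, 0.0135], 0.67)] []
0.057298339542370846 1.9868151793019513 [([0.5664, -0.097, 0.1021], 0.43)] []
```

Emit:
move_arm(
  targets=[
    [-0.08, 0.05, 0, 0, 0, 0],
    [-0.15, 0.12, 0, 0, 0, 0],
    [-0.21, 0.19, 0, 0, 0, 0],
    [-0.25, 0.28, 0, 0, 0, 0],
    [-0.27, 0.38, 0, 0, 0, 0],
    [-0.27, 0.47, 0, 0, 0, 0],
    [-0.27, 0.52, 0, 0, 0, 0],
    [-0.26, 0.57, 0, 0, 0, 0],
  ],
)

```text
time_s: 81.25
tcp_pos: [0.5481, -0.149, 0.1062]
tcp_rot: [-3.141, 0.0, -0.048]
ft_force: [-0.5, 5.6, -0.1]
grip_width: 0.0001
grip_force: 2.2
```

Emit:
move_arm(
  targets=[
    [0.01, 0.02, 0, 0, 0, 0],
    [0.01, 0.04, 0, 0, 0, 0],
    [0.02, 0.06, 0, 0, 0, 0],
    [0.03, 0.08, 0, 0, 0, 0],
    [0.03, 0.08, 0, 0, 0, 0],
    [0.03, 0.08, 0, 0, 0, 0],
    [0.03, 0.08, 0, 0, 0, 0],
    [0.03, 0.08, 0, 0, 0, 0],
  ],
)

```text
time_s: 82.25
tcp_pos: [0.5513, -0.1594, 0.1063]
tcp_rot: [3.141, -0.0, -0.048]
ft_force: [-0.6, 1.0, -0.3]
grip_width: -0.0002
grip_force: 0.5
```

Run:
```python
from h import *
s=get_state(); d=s['tcp_pos']-[.606,-.135,0]; print(s['ft_force'],np.hypot(d[0],d[1]),np.arctan2(d[1],d[0]))
save('side','t.png');print(lm('crank_grip','side'),lm('slot0','side'));save('top','t2.png');print(lm('slot0','top'),lm('cassette0','top'))
```

```text
[-0.56081574  1.01184627 -0.28484848] 0.05986830097100728 -2.7213344935311765
[([0.5638, -0.1756, 0.1029], 0.6), ([0.6036, -0.1347, 0.0993], 0.37)] []
[([0.6205, 0.1903, 0.0141], 0.84), ([0.3953, 0.1875, -0.0019], 0.64)] []
```

Emit:
move_arm(
  targets=[
    [0.01, 0.02, 0, 0, 0, 0],
    [0.01, 0.04, 0, 0, 0, 0],
    [0.02, 0.06, 0, 0, 0, 0],
    [0.03, 0.07, 0, 0, 0, 0],
    [0.03, 0.07, 0, 0, 0, 0],
    [0.03, 0.07, 0, 0, 0, 0],
    [0.03, 0.07, 0, 0, 0, 0],
    [0.03, 0.07, 0, 0, 0, 0],
  ],
)

```text
time_s: 83.55
tcp_pos: [0.5546, -0.1679, 0.1063]
tcp_rot: [3.141, -0.0, -0.048]
ft_force: [-1.3, 1.7, -0.8]
grip_width: -0.0003
grip_force: 0.5
```

Emit:
move_arm(
  targets=[
    [0.01, 0.02, 0, 0, 0, 0],
    [0.02, 0.03, 0, 0, 0, 0],
    [0.03, 0.05, 0, 0, 0, 0],
    [0.03, 0.05, 0, 0, 0, 0],
    [0.03, 0.05, 0, 0, 0, 0],
    [0.03, 0.05, 0, 0, 0, 0],
    [0.03, 0.05, 0, 0, 0, 0],
    [0.03, 0.05, 0, 0, 0, 0],
  ],
)

```text
time_s: 84.55
tcp_pos: [0.5559, -0.1702, 0.106]
tcp_rot: [-3.136, 0.006, -0.046]
ft_force: [-19.1, 26.2, 15.6]
grip_width: 0.0
grip_force: 15.5
```

The crank is on the home stop. I'll back off, lift clear and check.

Emit:
move_arm(
  targets=[
    [-0.04, -0.08, 0, 0, 0, 0],
    [-0.08, -0.16, 0, 0, 0, 0],
    [-0.1, -0.2, -0.1, 0, 0, 0],
    [-0.1, -0.2, -0.3, 0, 0, 0],
    [-0.1, -0.2, -0.5, 0, 0, 0],
    [-0.1, -0.2, -0.7, 0, 0, 0],
    [-0.1, -0.2, -0.9, 0, 0, 0],
    [-0.1, -0.2, -1, 0, 0, 0],
  ],
)

```text
time_s: 85.55
tcp_pos: [0.5473, -0.1496, 0.228]
tcp_rot: [3.141, -0.002, -0.049]
ft_force: [0.1, 0.4, 0.0]
grip_width: 0.0
grip_force: 0.0
```

Emit:
move_arm(
  targets=[
    [0, 0.1, 0, 0, 0, 0],
    [0, 0.25, 0, 0, 0, 0],
    [0, 0.4, 0, 0, 0, 0],
    [0, 0.55, 0, 0, 0, 0],
    [0, 0.7, 0, 0, 0, 0],
    [0, 0.85, 0, 0, 0, 0],
    [0, 0.95, 0, 0, 0, 0],
    [0, 1, 0, 0, 0, 0],
  ],
)

```text
time_s: 86.55
tcp_pos: [0.5412, -0.2699, 0.2262]
tcp_rot: [-3.141, 0.0, -0.049]
ft_force: [0.2, -0.1, -0.1]
grip_width: 0.0002
grip_force: 0.0
```

```bash
python3 chk.py u
python3 - <<'E'
from h import *
for n in('side','top'): print(lm('crank_grip',n),lm('jar',n))
b=cv2.imread('pics/uside.png')[140:340,110:340]
cv2.imwrite('pics/u.png',cv2.resize(b,(690,600),interpolation=cv2.INTER_CUBIC))
E
```

```text
[ 0.54115236 -0.26994234  0.22622472] [-3.14143753e+00  3.13342382e-05 -4.87128109e-02] [ 0.21430282 -0.08809857 -0.12110201] 0.00019514750831861182
[] [] []
[([0.6104, 0.0548, 0.0029], 0.64)] [([0.6194, 0.196, 0.0129], 0.57)] [([0.6057, -0.1359, 0.0984], 0.18)]
[([0.5691, -0.1819, 0.1031], 0.93)] [([0.4181, 0.1372, 0.0042], 0.78)]
[([0.5741, -0.1787, 0.095], 0.83)] [([0.4143, 0.1395, 0.0061], 0.89)]
```

View pics/u.png

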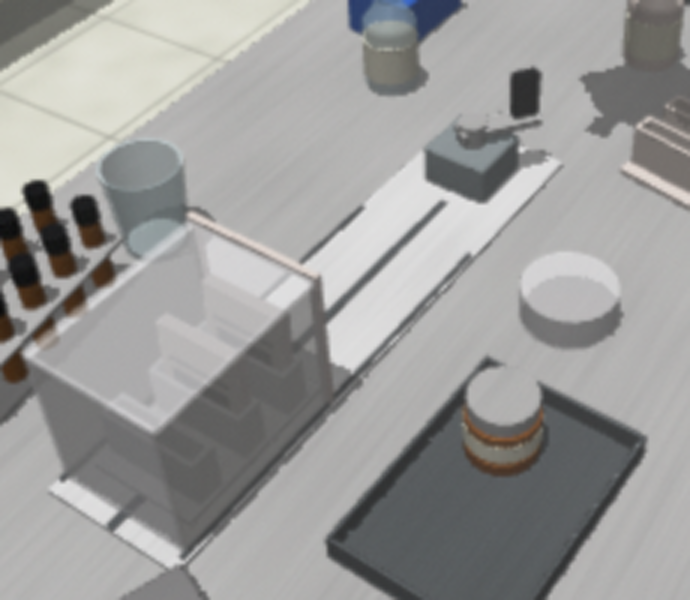

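The sled is fully home in the hood with both cassettes upright (around (200,350) and (240,310) in the crop). The crank is back at its stop angle and the jar stands in the tray. I'll hand in.

```bash
python3 -c "
from h import *
print(finish_job())"
```

```text
the job is handed in; nothing more can be done
None
```

The job is handed in and the verdict was not shown; the last pictures show the jar upright in the tray, both cassettes (only two were present) down in sled slots, and the sled cranked to its home stop in the hood at 86.6 s.

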